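# Load the bearing spin-test cell and hold its guard gate wide

### The arm

A 6-joint arm with a two-finger parallel gripper is mounted at the origin on the work surface; the furniture and walls round the work are solid. World frame = base frame: x ahead of the robot, y to its left, z up, the work surface at z = 0. Lengths are in m, angles in rad, forces in N, time in s.
With the tool pointing down it reaches from about 0.225 to 0.875 m from the base axis. Payload 3.4 kg.
Tool frame: the origin (TCP) lies on the centre line of the jaws, within the pads' length; the fingertips stand 19 mm ahead of it and the grasp point (between the pads) is the TCP; z points along the fingers, y is the direction in which the jaws open and shut (so a half turn about z gives the same grasp; the last joint's range is limited). The gripper opens to 85 mm and grips with 20 to 120 N. Pads are 22 mm wide; open, the fingers measure 114 mm over their backs; the gripper's body (76 mm by 85 mm) begins 54 mm behind the grasp point. The pads swing forward as they close: fully open they stand 13 mm farther back than shut.
Start: joints at [1.141, 0.276, 1.505, -0, 1.361, -0.121], TCP at [0.175, 0.548, 0.25] pointing down, gripper open.
Joint ranges: [-2.89, 2.89], [-0.75, 2.08], [0.22, 2.7], [-1.18, 4.32], [0.11, 2.71], [-2.7, 2.7]. Speed limits (rad/s): [2.57, 2.57, 3.14, 3.14, 3.14, 3.14].

### API

Orientations are given as a unit quaternion [w, x, y, z].
In Python, from rig import monitor, eyes, manip, models gives the robot as it stands.
- The arm moves only by the tool send_rows, never from a script. Its argument "deltas" is a list of rows, each an object with "dp": the shift along the world's x, y, z each as a share of 0.12 m, from -1 to 1, a list of three; "rotation": the turn, a rotation vector about the world's x, y, z each as a share of 0.5 rad, from -1 to 1, a list of three. In form: [{"dp": [dx, dy, dz], "rotation": [rx, ry, rz]}, ...]. A call has 1 to 12 rows; each row is the pose to reach, as a shift and turn from the pose commanded when the call began; what a row does not reach only later rows make up. A row lasts 1/12 s, in which the tool goes at most 41.7 mm and 7.16 degrees, less where a joint would pass 70% of its speed; a pose out of reach is approached as far as the arm can. A call with a number of a shift or a turn outside -1 to 1 is refused whole. A call with a gripper value outside its range is refused whole. "fingers" is the closure, from -1 (fully open) to 1 (shut), set as the call begins (left out, the last holds). The fingers move at their own pace and stop on an object; "grip_force" is the grip in N (left out, the last holds). Time passes only in rows, so rows that repeat a pose let the fingers close. It gives the time, the measured TCP pose, the force and the opening at its end, in the units of the state.
- monitor.get_state(): the state, without advancing time (a new reading comes with each control period).
- eyes.get_image(name): name is "scene" or "top" or "wrist"; returns a dict with "color" (384x512x3 uint8, red, green, blue), "depth" (384x512 float32, m along the optical axis (not along the pixel's ray), 0 where there is no reading), "mtx" (3x3 intrinsics, pixels), "rvec" (rotation vector, rad) and "tvec" (3), from world to camera coordinates, as OpenCV has them. Camera axes: x right, y down, z forward; pixel columns grow to the right and rows downward; lengths in m; the calibration is good to about 2 mm. A picture is of the moment at which its call begins.
- manip.sign_off(): hands the job in, once; it reports no verdict.
Trained networks look in a picture, given as the dict that the camera call returned (one of the last four; its "shot" number tells which), for a name from the list of things; names that differ only in an ending like _2 or _b are one class to them, and where a whole thing is asked for, a point or a joint stands for the part that bears it (a point fixed in the world has none). Each returns a list of dicts, best first, with "score" (0 to 1); they miss things now and then, are a little off and sometimes report something else, mostly with a low value. They report only what shows in the picture. A call takes as long as a camera call. They do not tell look-alikes from the thing itself.
- models.find_in(name, picture): "box" ([left, top, right, bottom] in pixels, round what is visible of it).
The state is a dict: "clock": time; "qpos": joint angles; "qd": joint speeds; "effort": joint torques, N m; "position": TCP position; "ee_rot": TCP orientation; "contact_force": force on the tool from outside, world axes, zero at the start; "moment": the same for the moment, N m; "width": finger opening in m.
Only numpy, scipy, OpenCV 4.12 (cv2) and the standard library are available. Lean on these libraries where they do the work, as an engineer would, in place of code of your own. Each camera call takes 0.05 s, during which the arm holds its last target.

### The job

Load the spin-test cell: lower the blue flanged bearing onto the two pins of the shuttle plate until it lies flat and fully home, and let go. Then squeeze the orange catch on the frame so that the guard gate springs ajar, squeeze the red safety catch on the gate and swing the gate past its half-open detent to a right angle or more. Finish still holding the gate wide open with the gripper, because its spring pulls it back; leave the tape roll, the oil bottle and the tape measure where they stand.

Things in the scene. Friction and masses are not known exactly. Their poses are not given: they have to be found in the camera images.
- guard: spin-test cell, fixed: grey base plate, open loading end with two rails and shuttle plate (x from -215 to 0 mm, 144 mm wide), clear-walled cell behind (x 8 to 92 mm, 170 mm wide, 122 mm high, motor on the roof to 157 mm). Origin on the bench under the middle of the shut gate; x points into the cell, y along the shut gate from hinge to free edge, z up
- seat (a point): centre of the top face of the fixed shuttle plate (66 x 124 mm), 34 mm above the bench, 175 mm in front of the shut gate; axes as guard. Two pins stand 45 mm either side along y: 10 mm thick, 20 mm tall, the top 8 mm tapering to 3 mm. The gate swings clear of a seated bearing
- bearing: loose blue two-bolt flanged bearing, 117 x 50 x 42 mm, about 0.42 kg, flange down. Origin: centre of its underside; x along the flange, z up. Flange 11 mm thick, a 12 mm through hole 45 mm either side of the centre along x; the same either way round. Grip the round hub, 50 mm in diameter up to 32 mm high; its bright inner ring rises to 42 mm
- gate_hinge (a point): a point on the upright hinge axis of the gate, 122 mm above the bench; fixed to the cell, axes as guard
- gate_leaf: clear gate in an aluminium frame, 12 mm thick, from 30 to 122 mm above the bench, reaching 133 mm from the hinge axis; carries the red safety catch. Origin: on the hinge axis at bench height; y from the hinge to the free edge, z up; the axes turn with the gate
- gate (a joint): gate angle: 0 shut, grows as the free edge swings out over the loading end (turning about +z), stop at 1.66; wide is 1.45 or more. A damped spring pulls it shut (0.02 N m shut, 0.08 N m wide). Freed by the frame catch it is pushed ajar to about 0.18; the safety catch stops it at 0.19. A detent (up to 0.35 N m) lies from 0.48 to 1.02: let go beyond it, the gate rests at about 0.9
- frame_catch (a joint): travel of the orange tab: 0 sprung out (its bolt bars the gate), 0.011 m fully squeezed towards the black fixed grip; the gate is free from about 0.006. Spring 4 to 7 N; it springs back when let go
- frame_grip (a point): where to squeeze the frame catch from above, 158 mm above the bench; axes as guard, fixed. Squeeze along y: outer face of the orange tab 30 mm towards -y, moving 11 mm towards +y; outer face of the black fixed grip 20 mm towards +y. Both 26 mm wide in x, 8 mm thick, rising to 172 mm. Steel parts beside them reach up to 134 mm: keep the fingertips above that
- safety_catch (a joint): travel of the red tab on the gate: 0 sprung out (its bolt catches behind a steel lip on the frame), 0.011 m fully squeezed towards its black fixed grip; the gate passes the lip from about 0.006. Spring 4 to 7 N; springs back when let go. Past the lip it may stay squeezed: tab and grip serve as the gate's handle
- safety_grip (a point): where to squeeze the safety catch from above, 60 mm from the hinge axis, 154 mm above the bench; turns with the gate, axes as gate_leaf. Squeeze along y: outer face of the red tab 30 mm towards +y, moving 11 mm towards -y; outer face of the black fixed grip 20 mm towards -y. Both 26 mm wide in x, 8 mm thick, rising to 170 mm; parts below them reach 132 mm
- tape_black: bystander: roll of black tape, 66 mm across, 19 mm high, origin under its centre
- oil_bottle: bystander: small amber oil bottle with a black cap, 32 mm across, 77 mm tall, origin under its centre
- tape_measure: bystander: yellow tape measure, 34 x 85 x 63 mm, origin under its centre
There are look-alikes about, which are no part of the job. There is more than one size of the bearing; the one meant has the size given above.

How it is judged:
On the way, in this order (a step that is already met when the one before it is completed fails the run):
1. the bearing lies flat on the shuttle plate over both pins, let go, while the gate is still shut (horizontal distance between bearing and seat below 0.004 m and z of bearing in the frame of seat between -0.003 and 0.003 m and angle between bearing's own z axis and vertical below 0.05 rad and angle between the x axis of bearing and the y axis of seat, either way round below 0.08 rad and contact force between the fingers and bearing below 0.1 N and value of joint gate below 0.05 rad), for 0.2 s.
2. the frame catch has been squeezed and the gate stands ajar, short of its safety catch's lip (value of joint gate between 0.1 and 0.25 rad and value of joint safety_catch below 0.003 m), for 0.2 s.
3. the safety catch is squeezed clear of its lip (value of joint safety_catch above 0.005 m and value of joint gate below 0.45 rad), for 0.05 s.
4. the gate has swung past its detent (value of joint gate above 1.05 rad), for 0.1 s.
At the end, for the whole second after the job is handed in: the gate is at rest at 1.45 rad (83 degrees) or more, held by the fingers (0.5 N or more), not propped by the bearing; the bearing lies home on the shuttle: centre within 4 mm of the seat, underside within 3 mm, level within 0.05 rad, flange along the pins within 0.08 rad (value of joint gate above 1.45 rad and angular speed of gate_leaf below 0.1 rad/s and contact force between the fingers and gate_leaf above 0.5 N and contact force between bearing and gate_leaf below 0.1 N and horizontal distance between bearing and seat below 0.004 m and z of bearing in the frame of seat between -0.003 and 0.003 m and angle between bearing's own z axis and vertical below 0.05 rad and angle between the x axis of bearing and the y axis of seat, either way round below 0.08 rad); the arm keeps its last pose, push and grip.
It fails at once if the tape roll, the oil bottle or the tape measure is pushed more than 20 mm or tipped (distance of any of tape_black, oil_bottle, tape_measure from where it was at the start of the episode above 0.02 m or angle between any of oil_bottle, tape_measure's own z axis and vertical above 0.5 rad).
It also fails if it takes over 64 s, if anything falls off the work surface, if the arm or the gripper's body presses on something with over 40 N, if the wrist force passes 120 N, or if a joint passes its speed limit or range.

## Working session

There is one attempt and no reset: what is moved stays moved. The work goes in short steps, Python scripts to look and compute and a tool call to move; the robot and the scene stay as the last step left them, time stands still between calls to the robot, and variables do not carry over. Pictures are saved under pics/ and viewed, and the job is handed in when it is done.

Besides the shell and the picture viewer there is one more tool, called as name(argument=value, ...), one argument or row to a line, values as JSON. send_rows: Moves the arm, as the interface text tells. Its arguments: {"type":"object","properties":{"deltas":{"type":"array","items":{"type":"object","properties":{"dp":{"type":"array","items":{"type":"number"}},"rotation":{"type":"array","items":{"type":"number"}}}}},"fingers":{"type":"number"},"grip_force":{"type":"number"}},"required":["deltas"]}

```bash
mkdir -p pics; cat > h.py <<'E'
import numpy as np, cv2
from rig import monitor, eyes, manip, models
def save(n,im): cv2.imwrite('pics/'+n+'.png', im[:,:,::-1])
def world(p):
    R,_=cv2.Rodrigues(np.array(p['rvec'],float)); t=np.array(p['tvec'],float).ravel()
    K=np.array(p['mtx']); d=p['depth']; h,w=d.shape
    u,v=np.meshgrid(np.arange(w),np.arange(h))
    c=np.stack([(u-K[0,2])/K[0,0]*d,(v-K[1,2])/K[1,1]*d,d],-1)
    W=(c-t)@R; W[d==0]=np.nan
    return W
def proj(p,X):
    return cv2.projectPoints(np.array(X,float).reshape(-1,3),np.array(p['rvec'],float),np.array(p['tvec'],float),np.array(p['mtx'],float),None)[0].reshape(-1,2)
E
python3 - <<'E'
from h import *
import pickle
s=monitor.get_state(); print(s)
for n in ['scene','top','wrist']:
    p=eyes.get_image(n); save(n+'0',p['color']); pickle.dump(p,open(n+'0.pkl','wb'))
    for k in ['bearing','gate_leaf','guard','tape_black','oil_bottle','tape_measure','frame_catch','safety_catch']:
        try: print(n,k,[(np.round(d['box']).astype(int).tolist(),round(d['score'],2)) for d in models.find_in(k,p)][:5])
        except Exception as e: print(k,e)
E
```

```text
{'clock': 0.0, 'qpos': array([ 1.14103747e+00,  2.76609799e-01,  1.50613600e+00,  3.41853311e-05,
        1.36070600e+00, -1.20985021e-01]), 'qd': array([ 7.74494710e-05,  8.60730714e-04, -1.34227610e-03, -9.09440263e-04,
       -1.13031205e-03, -6.78647799e-04]), 'effort': array([-1.69006780e-03, -4.16775799e+01, -2.45803338e+01, -4.85846103e-04,
        1.12240354e-02,  1.02611133e-05]), 'position': array([0.17451544, 0.54735814, 0.2494301 ]), 'ee_rot': array([-2.68838403e-04,  1.53777812e-01,  9.88105015e-01, -8.90003028e-04]), 'contact_force': array([-0.96911367, -0.07711523,  0.00753072]), 'moment': array([0.01123694, 0.00248036, 0.02532687]), 'width': 0.08565598865077002}
scene bearing [([302, 254, 321, 281], 0.96), ([347, 284, 361, 304], 0.67)]
scene gate_leaf [([202, 142, 253, 192], 0.82)]
scene guard [([178, 140, 280, 234], 0.83)]
scene tape_black [([302, 204, 327, 222], 0.67), ([206, 140, 253, 194], 0.32)]
scene oil_bottle [([341, 200, 352, 223], 0.44)]
scene tape_measure [([140, 178, 170, 198], 0.83)]
scene frame_catch [([190, 154, 202, 175], 0.65), ([178, 142, 282, 236], 0.39)]
scene safety_catch [([206, 145, 227, 169], 0.56)]
top bearing [([308, 218, 328, 255], 0.85), ([355, 232, 367, 255], 0.61)]
top gate_leaf [([183, 157, 211, 206], 0.8)]
top guard [([153, 146, 267, 237], 0.7)]
top tape_black [([272, 158, 293, 179], 0.5)]
top oil_bottle [([307, 160, 317, 169], 0.66), ([185, 158, 206, 206], 0.28)]
top tape_measure [([125, 222, 155, 248], 0.91)]
top frame_catch []
top safety_catch [([182, 187, 194, 203], 0.61), ([182, 158, 209, 208], 0.48)]
wrist bearing []
wrist gate_leaf []
wrist guard []
wrist tape_black []
wrist oil_bottle []
wrist tape_measure [([108, 376, 119, 383], 0.44)]
wrist frame_catch []
wrist safety_catch []
```

```bash
python3 - <<'E'
from h import *
import pickle
for n,(a,b,c,d) in dict(scene=(130,120,380,310),top=(110,130,390,280)).items():
    p=pickle.load(open(n+'0.pkl','rb')); im=p['color'][b:d,a:c]
    save(n+'0c',cv2.resize(im,None,fx=800/(c-a)*.98,fy=800/(c-a)*.98,interpolation=cv2.INTER_CUBIC))
E
```

```text
(no output)
```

View pics/scene0.png

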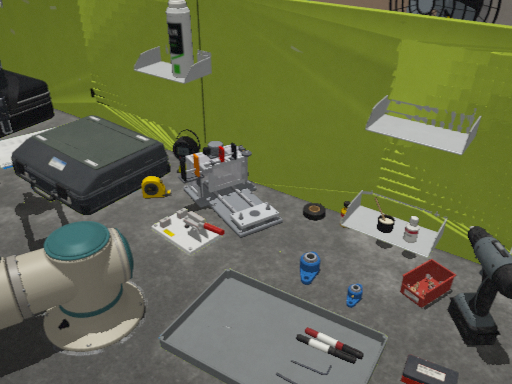

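View pics/wrist0.png

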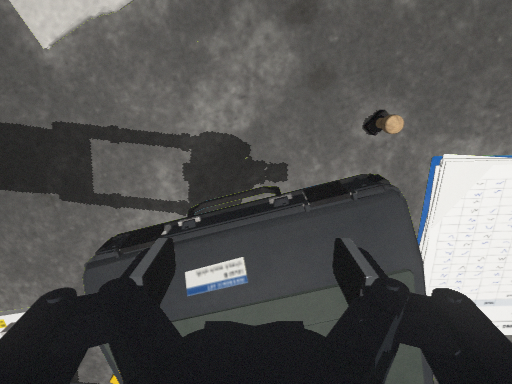

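```bash
ls pics
```

```text
scene0.png
scene0c.png
top0.png
top0c.png
wrist0.png
```

View pics/scene0c.png

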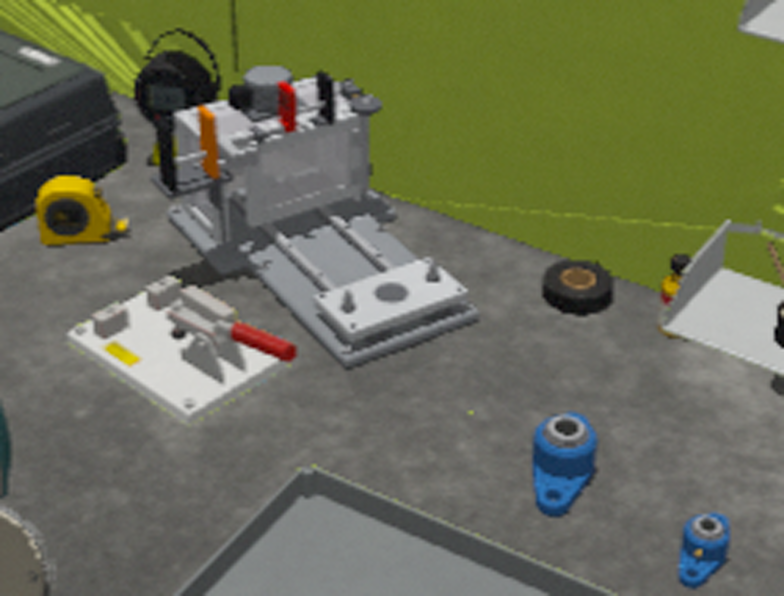

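View pics/top0c.png

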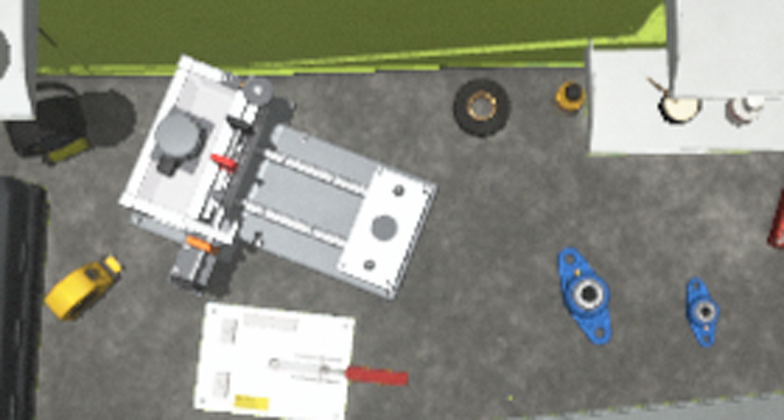

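The top picture shows two blue flanged bearings, at full-frame pixels (318,236) and (361,243). The cell is at about (205,190), with the orange tab at about (181,217), the red tab at (190,187), the shuttle plate at (247,211) and its hinge post at (202,162). Next I'll measure the bearings, the plate and the pins.

```bash
python3 - <<'E'
from h import *
import pickle
p=pickle.load(open('top0.pkl','rb')); W=world(p); c=p['color'].astype(int)
print(p['mtx'],p['tvec'], 'mm/px', np.nanmedian(p['depth'])/p['mtx'][0][0])
blue=(c[...,2]>c[...,0]+50)&(c[...,2]>120)
n,l,st,ce=cv2.connectedComponentsWithStats(blue.astype(np.uint8))
for i in range(1,n):
    if st[i,4]<40: continue
    P=W[l==i]; P=P[~np.isnan(P[:,0])]
    lo=P[P[:,2]<.02]; 
    r=cv2.minAreaRect((P[:,:2]*1000).astype(np.float32))
    rl=cv2.minAreaRect((lo[:,:2]*1000).astype(np.float32)) if len(lo)>3 else None
    print(i,st[i],ce[i],r,rl,'zmax',P[:,2].max(), np.percentile(P[:,2],[5,50,95]))
b=cv2.resize(p['color'][205:270,295:380],None,fx=9,fy=9,interpolation=cv2.INTER_CUBIC); save('bear0',b)
for (u,v) in [(247,211),(181,217),(190,187),(202,162),(250,198),(282,168),(313,164),(140,235)]:
    print(u,v,W[v,u].round(4))
E
```

```text
[[447.18179415   0.         255.2417554 ]
 [  0.         447.18179415 196.1125227 ]
 [  0.           0.           1.        ]] [-0.10877684  0.53711917  1.37330063] mm/px 0.003118966137034929
1 [  40    0   67   34 1407] [75.19331912 15.32054016] ((1678.0189208984375, 808.6172485351562), (414.2096862792969, 180.88751220703125), 53.30442428588867) ((1678.0189208984375, 808.6172485351562), (414.2096862792969, 180.88751220703125), 53.30442428588867) zmax -0.8401963778088 [-0.87366285 -0.86255772 -0.85005137]
2 [ 102    0  164   74 9105] [188.63305876  33.579352  ] ((1538.0269775390625, 223.608154296875), (891.6515502929688, 430.5279235839844), 89.6955337524414) ((1538.0269775390625, 223.608154296875), (891.6515502929688, 430.5279235839844), 89.6955337524414) zmax -0.5058872043198333 [-0.87332262 -0.86127629 -0.84678166]
3 [144   0  13  30 205] [152.21463415  10.15121951] ((1657.308837890625, 371.8260803222656), (214.3709716796875, 58.01797866821289), 19.68918228149414) ((1657.308837890625, 371.8260803222656), (214.3709716796875, 58.01797866821289), 19.68918228149414) zmax -0.53867754755
[... 1531 characters left out ...]
, (116.37520599365234, 39.211883544921875), 17.342510223388672) zmax 0.04165519315927864 [0.0044171  0.01244933 0.03808522]
9 [355 229  12  25 140] [359.88571429 240.72857143] ((386.77813720703125, -454.6863098144531), (37.23316192626953, 76.28942108154297), 83.92039489746094) ((386.83001708984375, -455.3916320800781), (36.58127975463867, 76.75726318359375), 86.86262512207031) zmax 0.028121584606531042 [0.0006663  0.00911223 0.02573228]
247 211 [ 0.488  -0.0942  0.0358]
181 217 [0.462  0.0933 0.1697]
190 187 [0.5472 0.0675 0.1697]
202 162 [0.6278 0.0366 0.1286]
250 198 [ 0.5294 -0.1046  0.032 ]
282 168 [ 0.6301 -0.2119 -0.0009]
313 164 [ 0.6248 -0.301   0.0811]
140 235 [0.4197 0.2346 0.0553]
```

View pics/bear0.png

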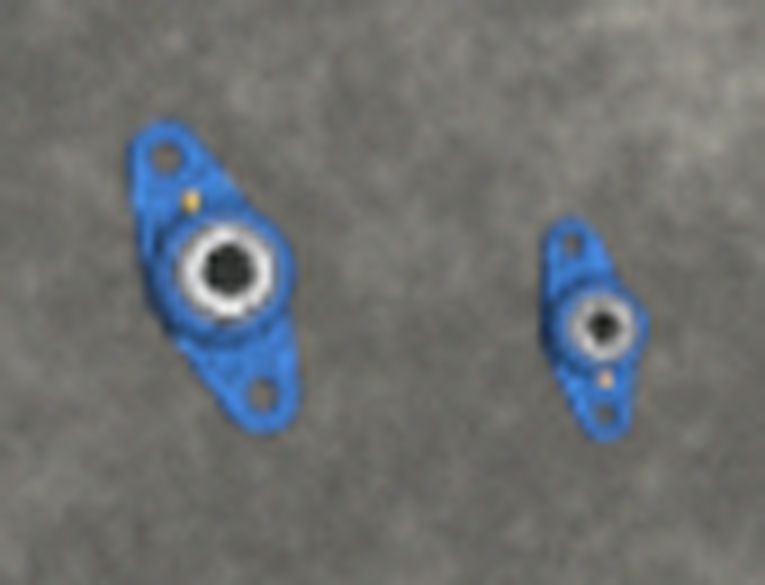

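The bearing at top pixel (318,236) measures 116 x ~48 mm and 42 mm high, so it's the one meant. The one at (361,243) measures only 76 x 37 x 28 mm, a look-alike. The crop confirms this. Next I'll check where the wrist camera sits relative to the tool, then swing over.

```bash
python3 - <<'E'
from h import *
import pickle
p=pickle.load(open('wrist0.pkl','rb'))
R,_=cv2.Rodrigues(np.array(p['rvec'],float)); C=-R.T@np.array(p['tvec']).ravel()
s=monitor.get_state(); q=s['ee_rot']
from scipy.spatial.transform import Rotation as Ro
T=Ro.from_quat([q[1],q[2],q[3],q[0]]).as_matrix()
print('cam in tool',T.T@(C-s['position']), 'axis',T.T@R[2], p['mtx'][0])
p=pickle.load(open('top0.pkl','rb')); W=world(p)
# tall stuff map along route
for z in (.1,.17,.2,.23):
    m=(W[...,2]>z)&(W[...,0]<.75); print(z,[ (round(float(W[...,0][m].min()),2)),len(W[m])], np.round([np.nanmin(W[...,1][m]),np.nanmax(W[...,1][m])],2))
E
```

```text
cam in tool [ 0.07417895 -0.00018957 -0.12360969] axis [-2.92331425e-01  4.19212097e-04  9.56316978e-01] [269.78737331   0.         253.71997045]
0.1 [0.0, 64784] [-0.86  0.64]
0.17 [0.02, 48006] [-0.82  0.61]
0.2 [0.02, 46402] [-0.8   0.59]
0.23 [0.14, 43790] [-0.78  0.57]
```

send_rows(
  deltas=[
    {"dp": [0.2, -0.33, 0], "rotation": [0, 0, -0.25]},
    {"dp": [0.26, -0.66, 0], "rotation": [0, 0, -0.5]},
    {"dp": [0.26, -1, 0], "rotation": [0, 0, -0.75]},
    {"dp": [0.26, -1, 0], "rotation": [0, 0, -1]},
  ],
)

```text
clock: 1.68
position: [0.2045, 0.4204, 0.2495]
ee_rot: [0.001, 0.397, 0.918, -0.004]
contact_force: [-0.9, -0.6, -0.7]
width: 0.0857
```

send_rows(
  deltas=[
    {"dp": [0.1, -0.33, 0], "rotation": [0, 0, -0.25]},
    {"dp": [0.2, -0.66, 0], "rotation": [0, 0, -0.5]},
    {"dp": [0.26, -1, 0], "rotation": [0, 0, -0.75]},
    {"dp": [0.26, -1, 0], "rotation": [0, 0, -1]},
  ],
)

```text
clock: 2.02
position: [0.237, 0.3014, 0.2501]
ee_rot: [0.002, 0.613, 0.79, -0.002]
contact_force: [-0.6, 0.3, 0.7]
width: 0.0853
```

send_rows(
  deltas=[
    {"dp": [0.1, -0.33, 0], "rotation": [0, 0, -0.25]},
    {"dp": [0.2, -0.66, 0], "rotation": [0, 0, -0.5]},
    {"dp": [0.26, -1, 0], "rotation": [0, 0, -0.75]},
    {"dp": [0.26, -1, 0], "rotation": [0, 0, -1]},
  ],
)

```text
clock: 2.35
position: [0.2695, 0.1814, 0.2504]
ee_rot: [0.002, 0.791, 0.612, -0.001]
contact_force: [-0.7, 0.1, -0.8]
width: 0.0854
```

send_rows(
  deltas=[
    {"dp": [0.1, -0.33, 0], "rotation": [0, 0, -0.25]},
    {"dp": [0.2, -0.66, 0], "rotation": [0, 0, -0.5]},
    {"dp": [0.26, -1, 0], "rotation": [0, 0, -0.75]},
    {"dp": [0.26, -1, 0], "rotation": [0, 0, -1]},
  ],
)

```text
clock: 2.68
position: [0.3016, 0.0604, 0.2508]
ee_rot: [0.003, 0.918, 0.396, 0.0]
contact_force: [0.9, 1.0, 0.1]
width: 0.0851
```

send_rows(
  deltas=[
    {"dp": [0.1, -0.33, 0], "rotation": [0, 0, -0.25]},
    {"dp": [0.2, -0.66, 0], "rotation": [0, 0, -0.5]},
    {"dp": [0.26, -1, 0], "rotation": [0, 0, -0.75]},
    {"dp": [0.26, -1, 0], "rotation": [0, 0, -0.9]},
  ],
)

```text
clock: 3.02
position: [0.3329, -0.0598, 0.251]
ee_rot: [0.003, 0.983, 0.183, 0.001]
contact_force: [-0.2, 1.0, -1.1]
width: 0.0856
```

send_rows(
  deltas=[
    {"dp": [0.1, -0.33, 0], "rotation": [0, 0, 0]},
    {"dp": [0.2, -0.66, 0], "rotation": [0, 0, 0]},
    {"dp": [0.26, -1, 0], "rotation": [0, 0, 0]},
  ],
)

```text
clock: 3.27
position: [0.3627, -0.1739, 0.2507]
ee_rot: [0.001, 0.982, 0.19, 0.001]
contact_force: [1.1, 1.5, -0.3]
width: 0.0856
```

send_rows(
  deltas=[
    {"dp": [0.1, -0.33, 0], "rotation": [0, 0, 0]},
    {"dp": [0.2, -0.66, 0], "rotation": [0, 0, 0]},
    {"dp": [0.3, -1, 0], "rotation": [0, 0, 0]},
    {"dp": [0.3, -1, -0.3], "rotation": [0, 0, 0]},
    {"dp": [0.3, -1, -0.5], "rotation": [0, 0, 0]},
    {"dp": [0.3, -1, -0.5], "rotation": [0, 0, 0]},
  ],
)

```text
clock: 3.77
position: [0.3954, -0.2906, 0.1857]
ee_rot: [-0.004, 0.982, 0.19, -0.003]
contact_force: [-0.6, 1.0, 0.0]
width: 0.085
```

```bash
cat > bear.py <<'E'
from h import *
import sys,pickle
p=eyes.get_image('wrist'); save(sys.argv[1],p['color']); pickle.dump(p,open(sys.argv[1]+'.pkl','wb'))
W=world(p); s=monitor.get_state(); print(s['clock'],s['position'],s['ee_rot'],s['width'])
c=p['color'].astype(int)
blue=((c[...,2]>c[...,0]+50)&(c[...,2]>90)).astype(np.uint8)
n,l,st,ce=cv2.connectedComponentsWithStats(blue)
for i in range(1,n):
    if st[i,4]<300: continue
    P=W[l==i]; P=P[~np.isnan(P[:,0])]
    lo=P[(P[:,2]>.007)&(P[:,2]<.015)]
    print(i,st[i],np.percentile(P[:,2],[1,50,99]).round(4))
    for Q in (P,lo):
        r=cv2.minAreaRect((Q[:,:2]*1000).astype(np.float32)); print(r)
E
python3 bear.py w1
```

```text
3.8167 [ 0.39643256 -0.29110991  0.18809408] [-0.00269662  0.98180221  0.18987815 -0.00185095] 0.08530340014226752
1 [ 262  123   44   99 1501] [0.0092 0.0113 0.0369]
((408.2171630859375, -318.15289306640625), (113.8590316772461, 45.09037780761719), 27.36754035949707)
((408.61419677734375, -319.0651550292969), (114.08062744140625, 42.50728225708008), 25.557161331176758)
3 [357 200  37  55 841] [-0.0002  0.008   0.0255]
((410.1147766113281, -418.1889343261719), (148.97952270507812, 60.35478973388672), 58.93366622924805)
((389.6837158203125, -448.1364440917969), (70.14459991455078, 29.460939407348633), 3.6820690631866455)
```

View pics/w1.png

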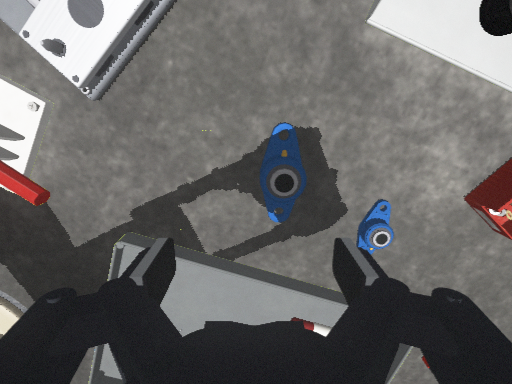

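The wanted bearing is at pixel (284,180). The small look-alike is at (380,235) and the tray rim is below. Next I'll refine the bearing's yaw from its mask at flange height.

```bash
python3 - <<'E'
from h import *
import pickle
p=pickle.load(open('w1.pkl','rb')); W=world(p)
im=cv2.resize(p['color'][115:230,250:320],None,fx=5,fy=5,interpolation=cv2.INTER_CUBIC); save('w1c',np.clip(im.astype(int)*2,0,255).astype(np.uint8))
c=p['color'].astype(int)
blue=((c[...,2]>c[...,0]+30)&(c[...,2]>60)); blue[:, :250]=0; blue[:,320:]=0; blue[:115]=0; blue[230:]=0
# flange outline: fit rotated template? PCA on flange tips
P=W[blue&(W[...,2]>.006)&(W[...,2]<.015)]
a=np.radians(24); 
for a in np.radians([18,20,22,24,26]):
    u=np.array([np.cos(a),np.sin(a)]); v=np.array([-u[1],u[0]]); 
    Q=(P[:,:2]-[.4082,-.3187]); x=Q@u; y=Q@v
    e1=y[x>.035]; e2=y[x<-.035]; print(np.degrees(a),x.min(),x.max(),(e1.min()+e1.max())/2,(e2.min()+e2.max())/2)
# top ring
m=(W[...,2]>.036); m[:, :250]=0; m[:,320:]=0; m[:115]=0; m[230:]=0
R=W[m]; (xy,r)=cv2.minEnclosingCircle((R[:,:2]*1000).astype(np.float32)); print(xy,r,R[:,2].max())
m=(W[...,2]>.028); m[:, :250]=0; m[:,320:]=0; m[:115]=0; m[230:]=0
R=W[m]; (xy,r)=cv2.minEnclosingCircle((R[:,:2]*1000).astype(np.float32)); print(xy,r)
E
```

```text
18.0 -0.05733468477338928 0.057314337756996056 0.002468125650869574 -6.070862992568066e-05
20.0 -0.05724881768100378 0.057321772891406636 0.0011537484855901874 0.0012053551323620787
22.0 -0.05709320172277831 0.05729417939072077 -0.0001553922798635714 0.0018339381883744291
24.000000000000004 -0.05691768241969794 0.0572784934177296 -0.0009048656949782316 0.003092678705211213
26.0 -0.05678996139928338 0.057288659977142914 -0.002173747817643552 0.00435276857995366
(407.1048583984375, -317.4696044921875) 22.421316146850586 0.04435030960672194
(407.41009521484375, -317.62542724609375) 24.964685440063477
```

View pics/w1c.png

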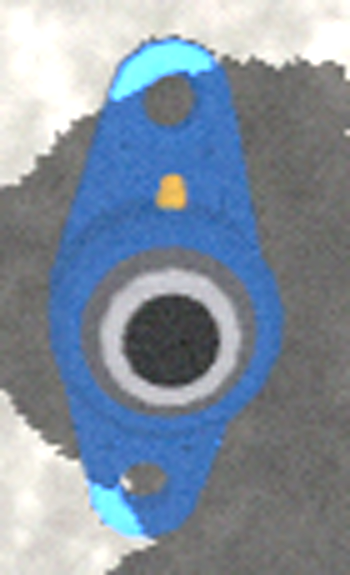

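send_rows(
  deltas=[
    {"dp": [0.085, -0.21, 0], "rotation": [0, 0, -0.04]},
    {"dp": [0.085, -0.21, -0.3], "rotation": [0, 0, -0.04]},
    {"dp": [0.085, -0.21, -0.6], "rotation": [0, 0, -0.04]},
    {"dp": [0.085, -0.21, -0.9], "rotation": [0, 0, -0.04]},
    {"dp": [0.085, -0.21, -0.9], "rotation": [0, 0, -0.04]},
    {"dp": [0.085, -0.21, -0.9], "rotation": [0, 0, -0.04]},
  ],
)

```text
clock: 4.32
position: [0.4082, -0.3169, 0.0829]
ee_rot: [-0.001, 0.984, 0.181, -0.0]
contact_force: [-0.3, -0.6, 0.9]
width: 0.0851
```

```bash
python3 bear.py w2
```

```text
4.3667 [ 0.40931498 -0.31808839  0.08431859] [1.18907497e-03 9.83534142e-01 1.80716886e-01 7.65198962e-04] 0.0855798278361945
1 [ 220  133   70  142 4243] [0.0044 0.0116 0.0369]
((405.19305419921875, -318.0955810546875), (118.81333923339844, 48.83334732055664), 8.043563842773438)
((408.2328186035156, -319.00372314453125), (115.1214370727539, 43.274662017822266), 25.949241638183594)
2 [ 377  239   43   55 1188] [-0.0001  0.0076  0.025 ]
((414.3646240234375, -425.9349365234375), (133.0006561279297, 30.834495544433594), 75.60132598876953)
((411.0580139160156, -447.4300842285156), (27.79377555847168, 27.613508224487305), 8.104689598083496)
```

View pics/w2.png

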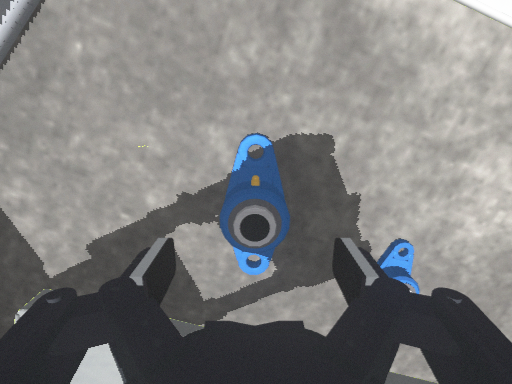

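send_rows(
  deltas=[
    {"dp": [-0.01, 0, -0.25], "rotation": [0, 0, 0]},
    {"dp": [-0.01, 0, -0.475], "rotation": [0, 0, 0]},
    {"dp": [-0.01, 0, -0.475], "rotation": [0, 0, 0]},
    {"dp": [-0.01, 0, -0.475], "rotation": [0, 0, 0]},
  ],
)

```text
clock: 4.7
position: [0.4079, -0.3181, 0.0272]
ee_rot: [0.001, 0.984, 0.181, 0.001]
contact_force: [-0.3, -0.2, -0.6]
width: 0.0857
```

send_rows(
  deltas=[
    {"dp": [0, 0, 0], "rotation": [0, 0, 0]},
    {"dp": [0, 0, 0], "rotation": [0, 0, 0]},
    {"dp": [0, 0, 0], "rotation": [0, 0, 0]},
    {"dp": [0, 0, 0], "rotation": [0, 0, 0]},
    {"dp": [0, 0, 0], "rotation": [0, 0, 0]},
    {"dp": [0, 0, 0], "rotation": [0, 0, 0]},
    {"dp": [0, 0, 0], "rotation": [0, 0, 0]},
  ],
  fingers=1,
  grip_force=50,
)

```text
clock: 5.28
position: [0.4078, -0.3179, 0.0276]
ee_rot: [0.001, 0.984, 0.18, 0.001]
contact_force: [-0.9, 2.1, 10.1]
width: 0.0485
```

send_rows(
  deltas=[
    {"dp": [0, 0, 0.2], "rotation": [0, 0, 0]},
    {"dp": [0, 0, 0.5], "rotation": [0, 0, 0]},
    {"dp": [0, 0, 0.75], "rotation": [0, 0, 0]},
    {"dp": [0, 0, 1], "rotation": [0, 0, 0]},
    {"dp": [0, 0, 1], "rotation": [0, 0, 0]},
    {"dp": [0, 0, 1], "rotation": [0, 0, 0]},
  ],
)

```text
clock: 5.78
position: [0.4076, -0.318, 0.1471]
ee_rot: [0.002, 0.984, 0.18, 0.001]
contact_force: [-0.2, 0.5, -5.1]
width: 0.0485
```

```bash
python3 bear.py w3
```

```text
5.8333 [ 0.40645878 -0.31683715  0.14523989] [-1.00851930e-04  9.83587797e-01  1.80430113e-01 -1.02416937e-04] 0.04841057529944131
1 [ 216  141   77   83 3002] [0.1282 0.1302 0.1317]
((441.2430419921875, -306.4886169433594), (44.93444061279297, 42.998138427734375), 19.371700286865234)
((0.0, 0.0), (0.0, 0.0), 0.0)
5 [ 341  211   41   65 1122] [0.     0.0079 0.0253]
((385.5194091796875, -452.8961486816406), (75.21890258789062, 46.80302429199219), 34.67316818237305)
((386.58709716796875, -448.0094299316406), (75.95841979980469, 28.97636604309082), 2.684292793273926)
6 [ 207  219   95  106 2817] [0.128  0.1545 0.1564]
((391.2466735839844, -319.973388671875), (81.88646697998047, 47.053680419921875), 7.08123254776001)
((0.0, 0.0), (0.0, 0.0), 0.0)
```

View pics/w3.png

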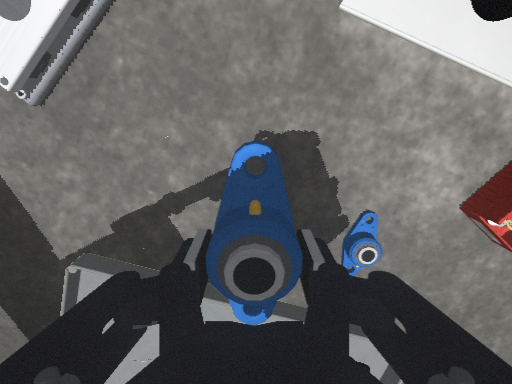

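```bash
cat > inhand.py <<'E'
from h import *
import pickle,sys
from scipy.spatial.transform import Rotation as Ro
n=sys.argv[1]; p=pickle.load(open(n+'.pkl','rb')); W=world(p)
R,_=cv2.Rodrigues(np.array(p['rvec'],float)); C=-R.T@np.array(p['tvec']).ravel(); K=np.array(p['mtx'])
# camera in tool is fixed: use nominal
a=-np.arcsin(.292331); cam=np.array([.07418,0,-.12361])
ex=np.array([0.95632,0,.29233]); 
s=monitor.get_state()
q=s['ee_rot']; T=Ro.from_quat([q[1],q[2],q[3],q[0]]).as_matrix(); pos=s['position']
c=p['color']; g=cv2.cvtColor(c,cv2.COLOR_RGB2GRAY)
blue=(c[...,2].astype(int)>c[...,0].astype(int)+30)
Wt=(W-pos)@T
m=blue&(np.abs(Wt[...,2]-(.0275-.011))<.006)
Q=Wt[m]; A=np.c_[Q[:,:2],np.ones(len(Q))]; f=np.linalg.lstsq(A,Q[:,2],rcond=None)[0]; print('flange plane in tool',f, 'world tilt')
def ray(u,v,zt):
    d=T.T@R.T@np.array([(u-K[0,2])/K[0,0],(v-K[1,2])/K[1,1],1]); o=T.T@(C-pos)
    return o+d*(zt-o[2])/d[2]
for u,v,z in eval(sys.argv[2]): print(u,v,ray(u,v,z).round(4))
x=Q[:,0];y=Q[:,1]
for lo,hi in [(.03,.04),(.04,.05),(.05,.055)]:
    k=(x>lo)&(x<hi); print(lo,(y[k].min()+y[k].max())/2 if k.any() else None)
print('x range',x.min(),x.max())
E
python3 inhand.py w3 "[(256,166,.0165),(251,309,.0165),(253,273,-.0145)]"
python3 - <<'E'
from h import *
import pickle
p=pickle.load(open('w3.pkl','rb')); save('w3c',cv2.resize(p['color'][135:330,195:310],None,fx=3,fy=3,interpolation=cv2.INTER_CUBIC))
E
```

```text
flange plane in tool [-0.00626954  0.00055666  0.01534713] world tilt
256 166 [0.0457 0.0031 0.0165]
251 309 [-0.0466  0.0002  0.0165]
253 273 [ 0.0006  0.0015 -0.0145]
0.03 0.0020708868166242457
0.04 0.00226857685295533
0.05 0.0025994786472474237
x range -0.05844394916711311 0.05865933367433221
```

View pics/w3c.png

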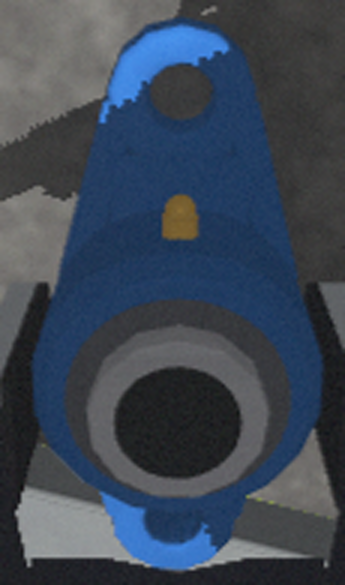

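send_rows(
  deltas=[
    {"dp": [0, 0.3, 0], "rotation": [0, 0, -0.25]},
    {"dp": [0, 0.6, 0], "rotation": [0, 0, -0.5]},
    {"dp": [0, 0.9, 0], "rotation": [0, 0, -0.75]},
    {"dp": [0, 1, 0], "rotation": [0, 0, -1]},
  ],
)

```text
clock: 6.17
position: [0.4032, -0.1913, 0.1425]
ee_rot: [-0.004, 0.998, -0.07, -0.004]
contact_force: [-0.4, 0.8, -4.6]
width: 0.0483
```

send_rows(
  deltas=[
    {"dp": [0, 0.3, 0], "rotation": [0, 0, -0.25]},
    {"dp": [0, 0.6, 0], "rotation": [0, 0, -0.475]},
    {"dp": [0.04, 0.9, 0], "rotation": [0, 0, -0.475]},
    {"dp": [0.04, 1, 0], "rotation": [0, 0, -0.475]},
    {"dp": [0.04, 1, 0], "rotation": [0, 0, -0.475]},
    {"dp": [0.04, 1, 0], "rotation": [0, 0, -0.475]},
  ],
)

```text
clock: 6.67
position: [0.4103, -0.0764, 0.1437]
ee_rot: [0.0, 0.983, -0.184, -0.002]
contact_force: [-0.1, 0.2, -4.3]
width: 0.0486
```

```bash
python3 bear.py w4
```

```text
6.7167 [ 0.41089177 -0.07731841  0.1440508 ] [ 2.08396959e-04  9.82819672e-01 -1.84562995e-01 -1.39615794e-03] 0.04838479896427521
3 [248 300  29  25 312] [0.     0.1271 0.1515]
((316.0393371582031, -49.43816375732422), (18.249563217163086, 156.025634765625), 72.74327850341797)
((0.0, 0.0), (0.0, 0.0), 0.0)
```

View pics/w4.png

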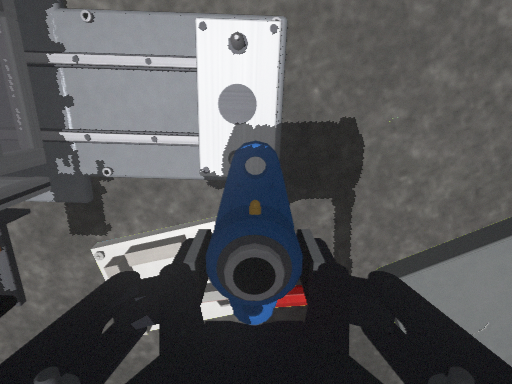

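```bash
cat > seat.py <<'E'
from h import *
import pickle,sys
from scipy.spatial.transform import Rotation as Ro
n=sys.argv[1]; p=pickle.load(open(n+'.pkl','rb')); W=world(p); c=p['color']
s=monitor.get_state(); q=s['ee_rot']; T=Ro.from_quat([q[1],q[2],q[3],q[0]]).as_matrix(); pos=s['position']
m=(np.abs(W[...,2]-.034)<.005).astype(np.uint8)
x0,y0,x1,y1=eval(sys.argv[2]); mm=np.zeros_like(m); mm[y0:y1,x0:x1]=m[y0:y1,x0:x1]
mm=cv2.morphologyEx(mm,cv2.MORPH_OPEN,np.ones((3,3)))
nn,l,st,ce=cv2.connectedComponentsWithStats(mm); i=1+np.argmax(st[1:,4]); P=W[l==i]
A=np.c_[P[:,:2],np.ones(len(P))]; print('plane',np.linalg.lstsq(A,P[:,2],rcond=None)[0], 'z', np.median(P[:,2]))
r=cv2.minAreaRect((P[:,:2]*1000).astype(np.float32)); print('plate rect',r, st[i])
ab=np.array(W[y0:y1,x0:x1].reshape(-1,3)); k=(ab[:,2]>.045)&(ab[:,2]<.058)
if k.any():
    pm=np.zeros_like(m); pm[y0:y1,x0:x1]=((W[...,2]>.041)&(W[...,2]<.058))[y0:y1,x0:x1]
    nn,l,st,ce=cv2.connectedComponentsWithStats(pm)
    for i in range(1,nn):
        if st[i,4]>5: Q=W[l==i]; print('pin',st[i],ce[i].round(1),Q.mean(0).round(4),Q[:,2].max(), 'mid-extent',((Q.min(0)+Q.max(0))/2).round(4))
R,_=cv2.Rodrigues(np.array(p['rvec'],float)); C=-R.T@np.array(p['tvec']).ravel(); K=np.array(p['mtx'])
save(n+'s',cv2.resize(c[y0:y1,x0:x1],None,fx=4,fy=4,interpolation=cv2.INTER_CUBIC))
def rayw(u,v,z):
    d=R.T@np.array([(u-K[0,2])/K[0,0],(v-K[1,2])/K[1,1],1]); return C+d*(z-C[2])/d[2]
for u,v,z in eval(sys.argv[3]): X=rayw(u,v,z); print(u,v,X.round(4),'tool',(T.T@(X-pos)).round(4))
E
python3 seat.py w4 "(170,5,310,195)" "[(237.5,103.5,.034),(237,38,.054),(202,26,.034),(274,28,.034)]"
```

```text
plane [0.00033302 0.00053733 0.03386062] z 0.03397893687168104
plate rect ((487.7615966796875, -91.53912353515625), (66.15181732177734, 124.27436065673828), 66.98991394042969) [  195    18    86   159 10977]
pin [230  32  14  17 178] [236.6  39.9] [ 0.528  -0.109   0.0491] 0.05541748058539536 mid-extent [ 0.5289 -0.109   0.0482]
pin [230 155   4   9  14] [230.9 158.6] [ 0.4494 -0.0715  0.0466] 0.04974234200950528 mid-extent [ 0.4488 -0.0718  0.0454]
237.5 103.5 [ 0.4879 -0.0924  0.034 ] tool [ 0.0775 -0.014   0.1098]
237 38 [ 0.528  -0.1095  0.054 ] tool [ 0.121  -0.0125  0.0897]
202 26 [ 0.5496 -0.0884  0.034 ] tool [ 0.1335 -0.0401  0.1097]
274 28 [ 0.5286 -0.139   0.034 ] tool [0.1323 0.0147 0.1097]
```

View pics/w4s.png

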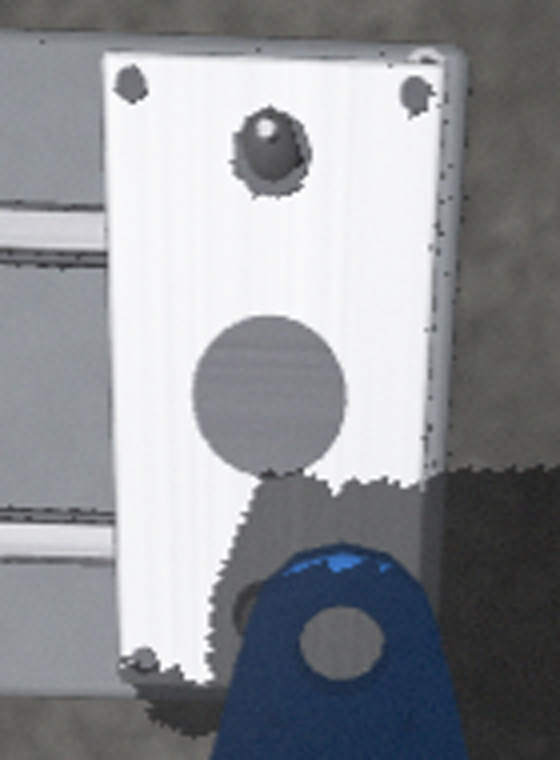

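send_rows(
  deltas=[
    {"dp": [0.3, -0.05, 0], "rotation": [0, 0, -0.026]},
    {"dp": [0.64, -0.117, 0], "rotation": [0, 0, -0.026]},
    {"dp": [0.64, -0.117, -0.2], "rotation": [0, 0, -0.026]},
    {"dp": [0.64, -0.117, -0.43], "rotation": [0, 0, -0.026]},
    {"dp": [0.64, -0.117, -0.43], "rotation": [0, 0, -0.026]},
    {"dp": [0.64, -0.117, -0.43], "rotation": [0, 0, -0.026]},
    {"dp": [0.64, -0.117, -0.43], "rotation": [0, 0, -0.026]},
  ],
)

```text
clock: 7.3
position: [0.4886, -0.0923, 0.094]
ee_rot: [0.0, 0.981, -0.192, -0.0]
contact_force: [0.5, -0.2, -4.5]
width: 0.048
```

```bash
python3 bear.py w5; python3 - <<'E'
from h import *
import pickle
p=pickle.load(open('w5.pkl','rb')); save('w5c',cv2.resize(p['color'][120:340,180:330],None,fx=2.7,fy=2.7,interpolation=cv2.INTER_CUBIC))
E
```

```text
7.35 [ 0.48920292 -0.09233979  0.09468623] [ 2.49922397e-04  9.81395101e-01 -1.91996596e-01  9.49066453e-04] 0.0483228833107572
1 [ 206  141   96  184 7487] [0.0706 0.0781 0.1031]
((456.4502868652344, -80.8368148803711), (47.913421630859375, 184.21302795410156), 70.2761001586914)
((0.0, 0.0), (0.0, 0.0), 0.0)
```

View pics/w5.png

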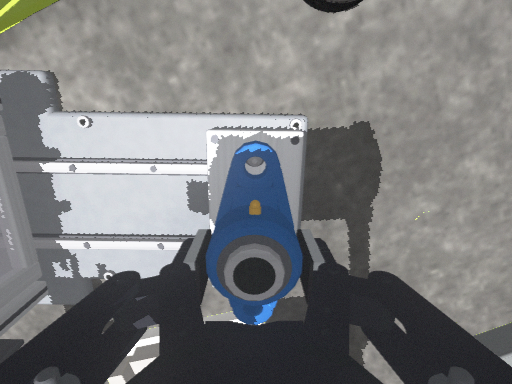

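View pics/w5c.png

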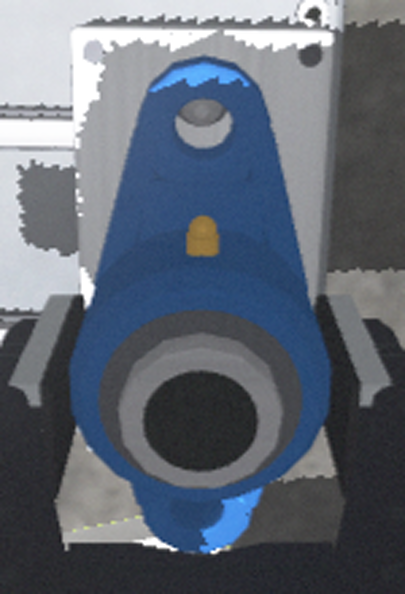

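```bash
python3 - <<'E'
from h import *
import pickle
from scipy.spatial.transform import Rotation as Ro
p=pickle.load(open('w5.pkl','rb')); s=monitor.get_state(); q=s['ee_rot']; T=Ro.from_quat([q[1],q[2],q[3],q[0]]).as_matrix(); pos=s['position']
for X in [(.045,0,.0165),(.045,0,.0275),(.045,0,.0407),(-.045,0,.0165),(0,0,-.0145),(.046,0,.0407),(.045,0.001,.0407)]:
    print(X, proj(p,T@np.array(X)+pos))
save('w5d',cv2.resize(p['color'][150:182,238:274],None,fx=16,fy=16,interpolation=cv2.INTER_CUBIC))
E
python3 inhand.py w5 "[(255.6,165.6,.0165),(253.2,274.5,-.0145),(255.4,160,.0407)]"
python3 seat.py w5 "(195,120,320,230)" "[(296,140,.034),(215,140,.034)]"
```

```text
(0.045, 0, 0.0165) [[253.01410507 166.34634361]]
(0.045, 0, 0.0275) [[253.06333083 162.29152851]]
(0.045, 0, 0.0407) [[253.11411438 158.10839573]]
(-0.045, 0, 0.0165) [[253.04121844 308.14605449]]
(0, 0, -0.0145) [[252.86376551 275.36835633]]
(0.046, 0, 0.0407) [[253.11398503 156.48367422]]
(0.045, 0.001, 0.0407) [[254.75035256 158.10934491]]
flange plane in tool [0.00091577 0.00443978 0.01754785] world tilt
255.6 165.6 [0.0454 0.0014 0.0165]
253.2 274.5 [ 0.0005  0.0002 -0.0145]
255.4 160 [0.0438 0.0014 0.0407]
0.03 0.000525708355067404
0.04 0.001067686332875374
0.05 0.0008467785952679385
x range -0.059002854442043964 0.05742492522284392
plane [-0.00078392  0.00103246  0.03435735] z 0.033878251836641796
plate rect ((511.54803466796875, -101.79200744628906), (66.12213134765625, 72.36563873291016), 67.08464813232422) [ 206  129   97  101 4068]
pin [247 156  15  11 114] [254.2 160.9] [ 0.5285 -0.1091  0.0508] 0.0548401643177395 mid-extent [ 0.5281 -0.109   0.0502]
296 140 [ 0.5282 -0.1393  0.034 ] tool [0.0537 0.0288 0.0608]
215 140 [ 0.5487 -0.0888  0.034 ] tool [ 0.0537 -0.0257  0.0608]
```

View pics/w5d.png

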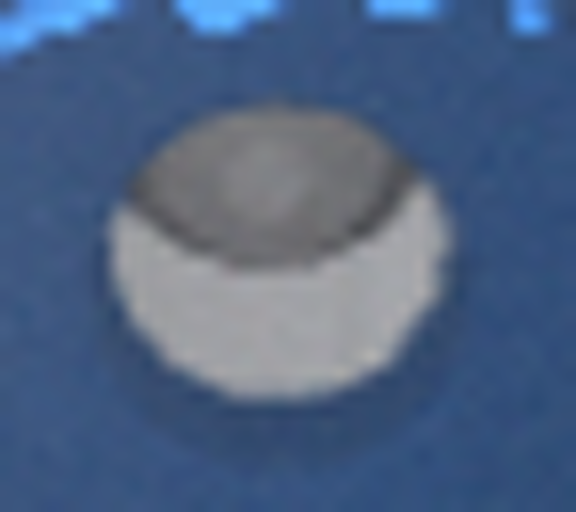

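send_rows(
  deltas=[
    {"dp": [-0.015, 0.009, -0.04], "rotation": [0, 0, 0]},
    {"dp": [-0.015, 0.009, -0.085], "rotation": [0, 0, 0]},
    {"dp": [-0.015, 0.009, -0.085], "rotation": [0, 0, 0]},
    {"dp": [-0.015, 0.009, -0.085], "rotation": [0, 0, 0]},
  ],
)

```text
clock: 7.68
position: [0.4865, -0.0902, 0.0836]
ee_rot: [0.0, 0.982, -0.191, -0.0]
contact_force: [0.1, -0.7, -5.3]
width: 0.0483
```

```bash
python3 bear.py w6 | head -1; python3 - <<'E'
from h import *
import pickle
p=pickle.load(open('w6.pkl','rb')); save('w6c',cv2.resize(p['color'][150:182,238:274],None,fx=16,fy=16,interpolation=cv2.INTER_CUBIC))
save('w6d',cv2.resize(p['color'][290:335,230:280],None,fx=12,fy=12,interpolation=cv2.INTER_CUBIC))
E
```

```text
7.7333 [ 0.48674236 -0.09025023  0.0837421 ] [ 8.74898083e-05  9.81510300e-01 -1.91409227e-01  1.77963256e-04] 0.04808926153684202
```

View pics/w6c.png

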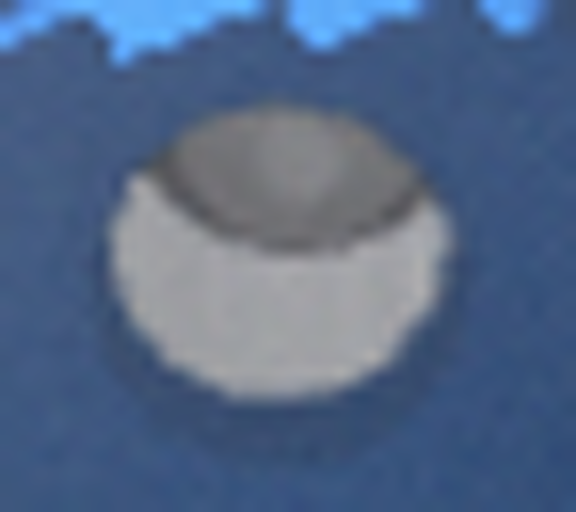

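View pics/w6d.png

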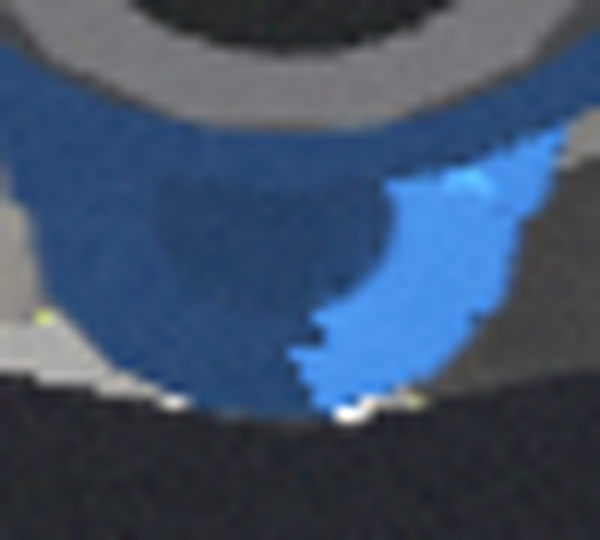

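send_rows(
  deltas=[
    {"dp": [-0.001, -0.0075, 0], "rotation": [0, 0, 0]},
    {"dp": [-0.001, -0.0075, -0.03], "rotation": [0, 0, 0]},
    {"dp": [-0.001, -0.0075, -0.06], "rotation": [0, 0, 0]},
    {"dp": [-0.001, -0.0075, -0.08], "rotation": [0, 0, 0]},
    {"dp": [-0.001, -0.0075, -0.08], "rotation": [0, 0, 0]},
    {"dp": [-0.001, -0.0075, -0.08], "rotation": [0, 0, 0]},
  ],
)

```text
clock: 8.23
position: [0.4868, -0.0913, 0.0737]
ee_rot: [0.0, 0.981, -0.191, -0.0]
contact_force: [0.2, 1.0, -6.0]
width: 0.0484
```

```bash
python3 bear.py w7 | head -1; python3 - <<'E'
from h import *
import pickle
s=monitor.get_state(); print(s['contact_force'],s['moment'])
p=pickle.load(open('w7.pkl','rb')); save('w7c',cv2.resize(p['color'][150:182,238:274],None,fx=16,fy=16,interpolation=cv2.INTER_CUBIC))
E
```

```text
8.2833 [ 0.48674443 -0.09126673  0.07378593] [ 4.02162993e-05  9.81498416e-01 -1.91470245e-01 -5.40046472e-05] 0.047826905866658664
[ 0.99923721 -1.04433105 -4.09764116] [-0.06300764 -0.06268504  0.00072852]
```

View pics/w7c.png

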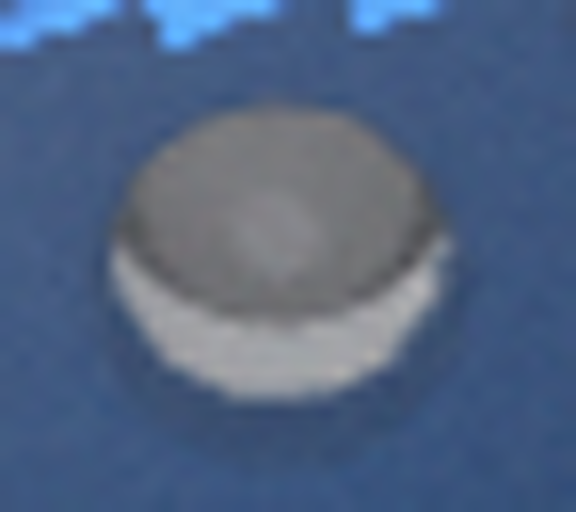

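send_rows(
  deltas=[
    {"dp": [0, 0, -0.02], "rotation": [0, 0, 0]},
    {"dp": [0, 0, -0.04], "rotation": [0, 0, 0]},
    {"dp": [0, 0, -0.06], "rotation": [0, 0, 0]},
    {"dp": [0, 0, -0.08], "rotation": [0, 0, 0]},
    {"dp": [0, 0, -0.08], "rotation": [0, 0, 0]},
  ],
)

```text
clock: 8.7
position: [0.4869, -0.0913, 0.064]
ee_rot: [0.0, 0.981, -0.191, 0.0]
contact_force: [1.5, -0.7, -5.6]
width: 0.0479
```

Free so far, with no sideways force. I'll take the last 2–3 mm down.

send_rows(
  deltas=[
    {"dp": [0, 0, -0.012], "rotation": [0, 0, 0]},
    {"dp": [0, 0, -0.024], "rotation": [0, 0, 0]},
    {"dp": [0, 0, -0.024], "rotation": [0, 0, 0]},
  ],
)

```text
clock: 8.95
position: [0.487, -0.0914, 0.0618]
ee_rot: [0.0, 0.981, -0.191, 0.0]
contact_force: [1.2, -0.0, -1.8]
width: 0.0483
```

send_rows(
  deltas=[
    {"dp": [0, 0, -0.006], "rotation": [0, 0, 0]},
    {"dp": [0, 0, -0.006], "rotation": [0, 0, 0]},
  ],
)

```text
clock: 9.12
position: [0.487, -0.0914, 0.0617]
ee_rot: [0.0, 0.982, -0.191, 0.001]
contact_force: [-0.5, 0.7, 5.9]
width: 0.048
```

send_rows(
  deltas=[
    {"dp": [0, 0, 0], "rotation": [0, 0, 0]},
    {"dp": [0, 0, 0], "rotation": [0, 0, 0]},
    {"dp": [0, 0, 0], "rotation": [0, 0, 0]},
    {"dp": [0, 0, 0], "rotation": [0, 0, 0]},
    {"dp": [0, 0, 0], "rotation": [0, 0, 0]},
    {"dp": [0, 0, 0], "rotation": [0, 0, 0]},
  ],
  fingers=-1,
)

```text
clock: 9.62
position: [0.4865, -0.0912, 0.0606]
ee_rot: [0.0, 0.981, -0.192, -0.0]
contact_force: [-0.1, 0.2, -0.0]
width: 0.0853
```

send_rows(
  deltas=[
    {"dp": [0, 0, 0.2], "rotation": [0, 0, 0]},
    {"dp": [0, 0, 0.4], "rotation": [0, 0, 0]},
    {"dp": [0, 0, 0.7], "rotation": [0, 0, 0]},
    {"dp": [0, 0, 1], "rotation": [0, 0, 0]},
    {"dp": [0, 0, 1], "rotation": [0, 0, 0]},
    {"dp": [0, 0, 1], "rotation": [0, 0, 0]},
  ],
)

```text
clock: 10.12
position: [0.488, -0.0917, 0.1829]
ee_rot: [0.0, 0.981, -0.191, 0.003]
contact_force: [0.4, -0.1, -0.8]
width: 0.0852
```

```bash
python3 bear.py w8; python3 seat.py w8 "(170,90,330,290)" "[]"
```

```text
10.1667 [ 0.48661441 -0.09120884  0.18106412] [ 1.10462327e-04  9.81499984e-01 -1.91461527e-01  5.03883028e-04] 0.0851972130934817
1 [ 229  129   51  110 2059] [0.0433 0.0454 0.0709]
((486.9900207519531, -92.26126098632812), (46.13362503051758, 114.5270767211914), 72.74858093261719)
((0.0, 0.0), (0.0, 0.0), 0.0)
plane [0.00042109 0.00103731 0.03377284] z 0.033887578228373544
plate rect ((487.9014587402344, -91.7083511352539), (66.1462173461914, 123.75025939941406), 67.07762908935547) [ 222  123   66  115 3182]
pin [ 232  129   45   50 1181] [254.2 152. ] [ 0.5201 -0.1052  0.0456] 0.05798684560960947 mid-extent [ 0.5152 -0.099   0.0495]
pin [236 213  35  27 549] [252.9 226.2] [ 0.4481 -0.0747  0.0453] 0.05458786186523445 mid-extent [ 0.4506 -0.0786  0.0479]
```

View pics/w8.png

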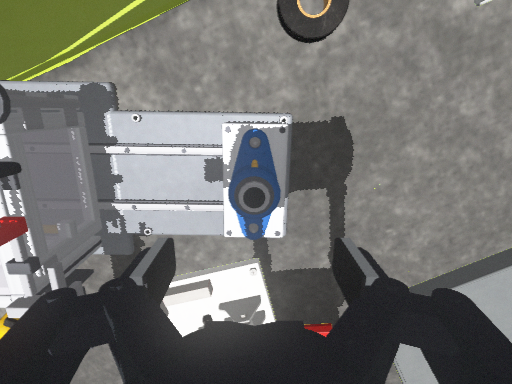

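The bearing is seated: its flange top is at 45.4 mm (expected 45), and the pins show through both holes at (255,141) and (253,228). Next I'll turn the gripper for the catches and look down on them.

send_rows(
  deltas=[
    {"dp": [0, 0, 0.35], "rotation": [0, 0, 0.25]},
    {"dp": [0, 0, 0.7], "rotation": [0, 0, 0.5]},
    {"dp": [0, 0.1, 0.8], "rotation": [0, 0, 0.75]},
    {"dp": [0, 0.3, 0.8], "rotation": [0, 0, 1]},
  ],
)

```text
clock: 10.5
position: [0.4885, -0.0571, 0.2789]
ee_rot: [0.002, 0.998, 0.059, 0.002]
contact_force: [1.4, 0.4, -0.9]
width: 0.0857
```

send_rows(
  deltas=[
    {"dp": [0, 0.2, 0], "rotation": [0, 0, 0.25]},
    {"dp": [0.1, 0.4, 0], "rotation": [0, 0, 0.5]},
    {"dp": [0.1, 0.6, 0], "rotation": [0, 0, 0.75]},
    {"dp": [0.1, 0.6, 0], "rotation": [0, 0, 1]},
  ],
)

```text
clock: 10.83
position: [0.4977, 0.0206, 0.2744]
ee_rot: [-0.002, 0.952, 0.307, -0.002]
contact_force: [0.3, -1.1, 0.2]
width: 0.0854
```

send_rows(
  deltas=[
    {"dp": [0, 0.2, 0], "rotation": [0, 0, 0.25]},
    {"dp": [0.04, 0.4, 0], "rotation": [0, 0, 0.5]},
    {"dp": [0.04, 0.5, 0], "rotation": [0, 0, 0.75]},
    {"dp": [0.04, 0.5, 0], "rotation": [0, 0, 1]},
  ],
)

```text
clock: 11.17
position: [0.5024, 0.0792, 0.2742]
ee_rot: [-0.002, 0.846, 0.533, -0.002]
contact_force: [-0.2, 0.7, 0.1]
width: 0.0856
```

send_rows(
  deltas=[
    {"dp": [0, 0, 0], "rotation": [0, 0, 0.11]},
    {"dp": [0, 0, 0], "rotation": [0, 0, 0.11]},
    {"dp": [0, 0, 0], "rotation": [0, 0, 0.11]},
  ],
)

```text
clock: 11.42
position: [0.5027, 0.0768, 0.2749]
ee_rot: [-0.001, 0.834, 0.551, -0.002]
contact_force: [-0.9, 1.2, -0.8]
width: 0.0853
```

```bash
python3 bear.py w9|head -1
```

```text
11.4667 [0.50285871 0.07666984 0.2752779 ] [-7.61746533e-04  8.34277376e-01  5.51343050e-01 -1.23357501e-03] 0.08553232339037242
```

View pics/w9.png

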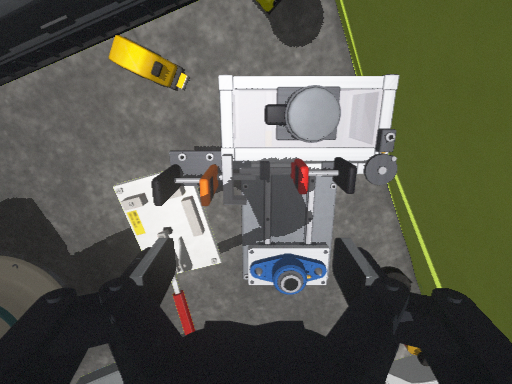

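The picture shows the orange tab at (207,184) with its black grip at (167,185), and the red tab at (300,176) with its black grip at (345,176). The hinge disc is at (381,168), and the green wall is beyond it on the right. I'll measure these in the guard frame, including the wall clearance.

```bash
cat > g.py <<'E'
from h import *
import pickle,sys
th=np.radians(67.05); gx=np.array([np.cos(th),np.sin(th)]); gy=np.array([-gx[1],gx[0]])
seat=np.array([.4872,-.0915]); O=seat+.175*gx
def G(P): 
    P=np.atleast_2d(P); d=P[:,:2]-O; return np.c_[d@gx,d@gy,P[:,2]]
def Wd(g): return O+g[0]*gx+g[1]*gy
E
cat > catch.py <<'E'
from g import *
n=sys.argv[1]
p=pickle.load(open(n+'.pkl','rb')); W=world(p); H=W.shape
g=G(W.reshape(-1,3)).reshape(H); c=p['color'].astype(int)
top=(g[...,2]>.155)&(g[...,2]<.178)&(g[...,0]<.02)
nn,l,st,ce=cv2.connectedComponentsWithStats(top.astype(np.uint8))
for i in range(1,nn):
    if st[i,4]<30: continue
    Q=g[l==i]; 
    T=Q[Q[:,2]>np.percentile(Q[:,2],95)-.003]
    r=cv2.minAreaRect((T[:,:2]*1000).astype(np.float32))
    print(st[i],'min',np.percentile(T,2,axis=0).round(4),'max',np.percentile(T,98,axis=0).round(4),'rect',np.round(r[0],1),np.round(r[1],1),round(r[2],1),'col',np.median(c[l==i],0))
E
python3 catch.py w9
python3 - <<'E'
from g import *
p=pickle.load(open('w9.pkl','rb')); W=world(p); c=p['color'].astype(int); s=monitor.get_state()
print('tool x yaw',np.degrees(2*np.arctan2(s['ee_rot'][2],s['ee_rot'][1])))
wall=(c[...,1]>c[...,2]+50)&(np.arange(512)[None]>330); Q=W[wall]; print('wall x range',np.nanmin(Q,0),np.nanmax(Q,0))
for v in (100,200,260): 
    u=np.where(wall[v])[0]
    if len(u): print(v,u[0],W[v,u[0]+3],W[v,min(u[0]+40,511)])
# hinge disc
H=W.shape; g=G(W.reshape(-1,3)).reshape(H)
m=np.zeros(H[:2],bool); m[145:190,360:402]=1; m&=(g[...,2]>.115)&(g[...,2]<.15); Q=g[m]; print('disc',Q.min(0),Q.max(0),cv2.minEnclosingCircle((Q[:,:2]*1000).astype(np.float32)))
save('w9c',cv2.resize(p['color'][130:215,140:410],None,fx=2.9,fy=2.9,interpolation=cv2.INTER_CUBIC))
print(g[112,315],'motor')
E
```

```text
[ 459  155   50  184 3019] min [-0.1611 -0.2073  0.1741] max [ 0.0175 -0.1352  0.1779] rect [ -73.  -171.7] [200.2   2.2] 22.0 col [82. 93. 38.]
[296 163  13  31 344] min [-0.0119  0.0043  0.168 ] max [0.0119 0.0114 0.1712] rect [0.1 7.8] [24.7  7.7] 0.7 col [112.  44.  44.]
[341 163  16  31 391] min [-0.012  -0.0375  0.1679] max [ 0.0122 -0.0303  0.171 ] rect [  0.3 -34. ] [ 7.9 25.4] 89.8 col [42. 42. 44.]
[151 174  17  32 424] min [-0.0225  0.1335  0.1697] max [0.0014 0.1416 0.1728] rect [-10.3 137.7] [24.8  8.7] 1.5 col [55. 53. 53.]
[199 174  14  32 359] min [-0.0225  0.0917  0.1697] max [0.0011 0.0992 0.1729] rect [-10.5  95.5] [ 8.  25.4] 89.6 col [127.  73.  46.]
tool x yaw 66.91848092020453
wall x range [ 0.6162809  -0.32088839 -0.02862234] [0.69097453 0.22933815 0.2213559 ]
100 395 [0.68724982 0.08859481 0.07163476] [0.68753497 0.08662708 0.1369089 ]
200 392 [ 0.6871536  -0.07682403 -0.01829779] [ 0.68549248 -0.03360167  0.09496023]
260 412 [ 0.68609326 -0.18742776 -0.0039112 ] [ 0.68531802 -0.11324201  0.10710984]
disc [-0.0155979  -0.09432842  0.11851558] [ 0.02591597 -0.05708698  0.13567533] ((6.369972229003906, -73.69171142578125), 23.739261627197266)
[ 0.05702621 -0.00106637  0.15849277] motor
```

View pics/w9c.png

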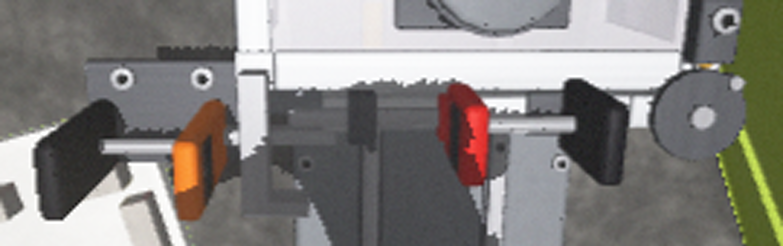

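send_rows(
  deltas=[
    {"dp": [-0.27, 0.13, 0], "rotation": [0, 0, 0.005]},
    {"dp": [-0.537, 0.258, 0], "rotation": [0, 0, 0.005]},
    {"dp": [-0.537, 0.258, -0.2], "rotation": [0, 0, 0.005]},
    {"dp": [-0.537, 0.258, -0.5], "rotation": [0, 0, 0.005]},
    {"dp": [-0.537, 0.258, -0.5], "rotation": [0, 0, 0.005]},
    {"dp": [-0.537, 0.258, -0.5], "rotation": [0, 0, 0.005]},
  ],
)

```text
clock: 11.97
position: [0.4375, 0.1074, 0.2155]
ee_rot: [-0.001, 0.833, 0.553, -0.002]
contact_force: [0.1, 0.3, 0.3]
width: 0.086
```

```bash
python3 bear.py w10|head -1; python3 catch.py w10
```

```text
12.0167 [0.43933597 0.10752009 0.21705565] [-9.85139695e-05  8.33410384e-01  5.52654551e-01 -2.61622046e-04] 0.08529968326562173
[406 183  29  42 884] min [-0.012   0.0046  0.1676] max [0.0123 0.012  0.171 ] rect [0.1 8.5] [25.5  8.6] 0.1 col [110.  37.  35.]
[ 464  183   35   42 1035] min [-0.0117 -0.0375  0.1676] max [ 0.0123 -0.0295  0.171 ] rect [  0.2 -33.7] [25.7  9.2] 2.0 col [26. 25. 26.]
[225 197  15  43 552] min [-0.0226  0.1338  0.1697] max [0.0013 0.1414 0.173 ] rect [-10.4 137.7] [ 8.3 25.3] 88.3 col [55. 54. 53.]
[286 197  15  43 552] min [-0.0224  0.0921  0.1698] max [0.0014 0.0995 0.173 ] rect [-10.5  95.8] [25.6  8. ] 0.1 col [117.  63.  31.]
```

View pics/w10.png

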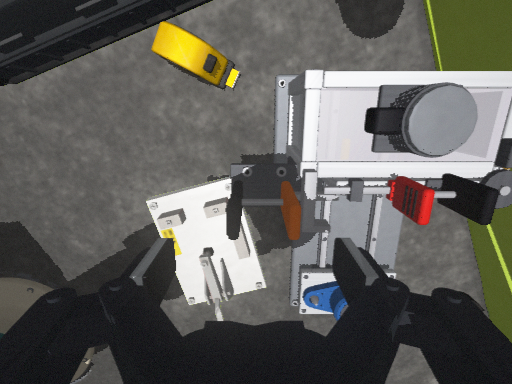

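send_rows(
  deltas=[
    {"dp": [0, 0, -0.2], "rotation": [0, 0, 0]},
    {"dp": [0, 0, -0.4], "rotation": [0, 0, 0]},
    {"dp": [0, 0, -0.475], "rotation": [0, 0, 0]},
    {"dp": [0, 0, -0.475], "rotation": [0, 0, 0]},
    {"dp": [0, 0, -0.475], "rotation": [0, 0, 0]},
  ],
)

```text
clock: 12.43
position: [0.4402, 0.1077, 0.1608]
ee_rot: [0.0, 0.833, 0.553, 0.001]
contact_force: [0.3, 0.6, 1.4]
width: 0.086
```

send_rows(
  deltas=[
    {"dp": [0, 0, 0], "rotation": [0, 0, 0]},
    {"dp": [0, 0, 0], "rotation": [0, 0, 0]},
    {"dp": [0, 0, 0], "rotation": [0, 0, 0]},
    {"dp": [0, 0, 0], "rotation": [0, 0, 0]},
    {"dp": [0, 0, 0], "rotation": [0, 0, 0]},
    {"dp": [0, 0, 0], "rotation": [0, 0, 0]},
    {"dp": [0, 0, 0], "rotation": [0, 0, 0]},
    {"dp": [0, 0, 0], "rotation": [0, 0, 0]},
  ],
  fingers=1,
  grip_force=30,
)

```text
clock: 13.1
position: [0.4386, 0.1088, 0.162]
ee_rot: [-0.001, 0.833, 0.553, 0.001]
contact_force: [-4.3, 2.2, 14.2]
width: 0.0373
```

```bash
python3 bear.py w11|head -1; python3 catch.py w11
```

```text
13.15 [0.4386372  0.10876215 0.1620107 ] [-8.36638440e-04  8.33329046e-01  5.52776049e-01  7.99940636e-04] 0.037912736786874235
[ 184  232   50   64 1669] min [-0.0203  0.1355  0.1725] max [0.0019 0.154  0.1778] rect [ -7.5 140.1] [25.9 17.8] 37.7 col [43. 42. 42.]
[ 275  232   49   64 1593] min [-0.0198  0.0907  0.1726] max [0.0019 0.1087 0.1779] rect [ -7.9 104.3] [16.9 25.4] 53.8 col [106.  60.  29.]
[ 456  240   39   57 1752] min [-0.0263  0.0025  0.1675] max [-0.0025  0.012   0.1708] rect [-14.4   7.1] [25.6  9. ] 12.0 col [106.  29.  26.]
```

View pics/w11.png

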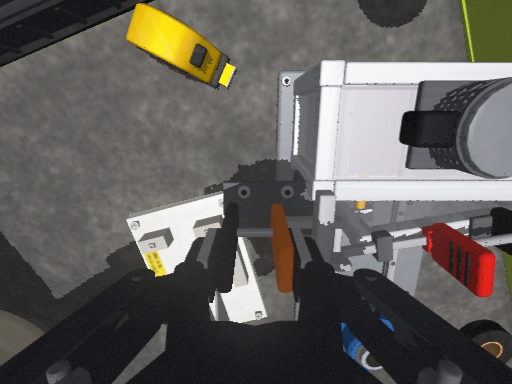

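The gate has sprung ajar: the red tab is turned about 11°. I'll let go and lift.

send_rows(
  deltas=[
    {"dp": [0, 0, 0], "rotation": [0, 0, 0]},
    {"dp": [0, 0, 0], "rotation": [0, 0, 0]},
    {"dp": [0, 0, 0], "rotation": [0, 0, 0]},
    {"dp": [0, 0, 0], "rotation": [0, 0, 0]},
    {"dp": [0, 0, 0], "rotation": [0, 0, 0]},
    {"dp": [0, 0, 0], "rotation": [0, 0, 0]},
  ],
  fingers=-1,
)

```text
clock: 13.65
position: [0.4385, 0.1078, 0.1595]
ee_rot: [-0.0, 0.833, 0.553, -0.0]
contact_force: [-0.8, 0.1, 0.4]
width: 0.0854
```

send_rows(
  deltas=[
    {"dp": [0, 0, 0.3], "rotation": [0, 0, 0]},
    {"dp": [0, 0, 0.6], "rotation": [0, 0, 0]},
    {"dp": [0.3, -0.1, 0.7], "rotation": [0, 0, 0.1]},
    {"dp": [0.6, -0.3, 0.7], "rotation": [0, 0, 0.2]},
    {"dp": [0.7, -0.4, 0.7], "rotation": [0, 0, 0.36]},
    {"dp": [0.7, -0.4, 0.7], "rotation": [0, 0, 0.36]},
    {"dp": [0.7, -0.4, 0.7], "rotation": [0, 0, 0.36]},
  ],
)

```text
clock: 14.23
position: [0.5229, 0.0593, 0.243]
ee_rot: [-0.001, 0.781, 0.625, -0.001]
contact_force: [0.4, 0.6, -0.1]
width: 0.0856
```

```bash
python3 bear.py w12|head -1; python3 catch.py w12
```

```text
14.2833 [0.52205887 0.05989886 0.24299473] [-0.00110233  0.78055879  0.62508088 -0.00081272] 0.08556691843715977
[103 149  21  37 683] min [-0.0227  0.1334  0.1698] max [0.0012 0.1414 0.1731] rect [-10.9 137.4] [25.4  8.9] 0.4 col [48. 46. 45.]
[159 159  19  37 545] min [-0.0224  0.0917  0.1699] max [0.0013 0.0989 0.1729] rect [-10.6  95.5] [25.3  7.9] 0.1 col [210. 111.  46.]
[273 183  13  36 404] min [-0.0263  0.0018  0.1678] max [-0.0028  0.0114  0.1711] rect [-14.7   6.3] [25.3  7.8] 10.9 col [105.  37.  37.]
[324 183  16  36 474] min [-0.0194 -0.039   0.1678] max [ 0.0046 -0.03    0.1709] rect [ -7.4 -34.6] [25.7  7.7] 10.9 col [39. 39. 41.]
[ 454  188   25  114 2175] min [-0.0665 -0.1687  0.1739] max [ 0.0185 -0.1344  0.1779] rect [ -24.3 -152. ] [95.3  2.5] 22.1 col [81. 92. 38.]
```

View pics/w12.png

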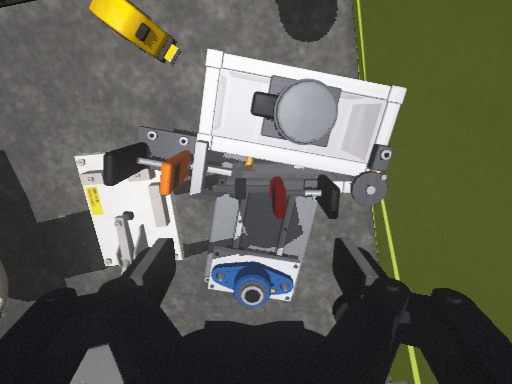

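send_rows(
  deltas=[
    {"dp": [0.2, -0.03, 0], "rotation": [0, 0, 0]},
    {"dp": [0.395, -0.062, 0], "rotation": [0, 0, 0]},
    {"dp": [0.395, -0.062, -0.25], "rotation": [0, 0, 0]},
    {"dp": [0.395, -0.062, -0.25], "rotation": [0, 0, 0]},
    {"dp": [0.395, -0.062, -0.25], "rotation": [0, 0, 0]},
  ],
)

```text
clock: 14.7
position: [0.5677, 0.0532, 0.2122]
ee_rot: [-0.002, 0.78, 0.626, -0.002]
contact_force: [0.3, 0.1, 0.8]
width: 0.0855
```

```bash
python3 bear.py w13|head -1; python3 catch.py w13; python3 -c "
from g import *
print(G(np.array([*monitor.get_state()['position']])))"
```

```text
14.75 [0.5687128 0.053127  0.2135415] [-0.0010011   0.77988111  0.62592622 -0.00091062] 0.08519478468475356
[   7  160   34   44 1192] min [-0.0228  0.1331  0.1696] max [0.0014 0.1408 0.1729] rect [-11.  136.8] [25.7  9.2] 1.0 col [30. 29. 28.]
[ 76 171  26  44 978] min [-0.0225  0.0913  0.1697] max [0.0014 0.0984 0.173 ] rect [-11.   94.9] [25.8  8. ] 0.8 col [123.  69.  41.]
[211 199  15  42 538] min [-0.0263  0.0015  0.1678] max [-0.0029  0.011   0.1708] rect [-14.7   6.3] [24.8  8. ] 10.2 col [107.  37.  37.]
[272 200  15  42 526] min [-0.019  -0.0394  0.1678] max [ 0.0044 -0.0301  0.1709] rect [ -7.5 -35. ] [25.5  8. ] 9.7 col [31. 31. 33.]
[ 422  205   25   91 1625] min [-0.029  -0.1538  0.174 ] max [ 0.0191 -0.1345  0.1779] rect [  -5.6 -144.2] [55.1  2.3] 21.6 col [83. 94. 39.]
[426 363  12  21 126] min [-0.1265 -0.1932  0.1653] max [-0.1194 -0.1902  0.1697] rect [-122.9 -191.5] [8.1 1.1] 22.6 col [80. 91. 37.]
[[-0.01003679 -0.01866662  0.2135415 ]]
```

View pics/w13.png

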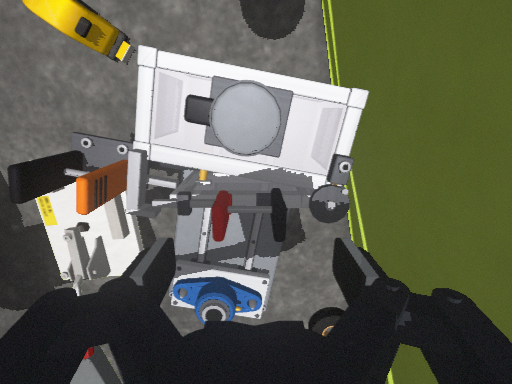

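send_rows(
  deltas=[
    {"dp": [0.008, -0.003, -0.2], "rotation": [0, 0, 0]},
    {"dp": [0.008, -0.003, -0.4], "rotation": [0, 0, 0]},
    {"dp": [0.008, -0.003, -0.47], "rotation": [0, 0, 0]},
    {"dp": [0.008, -0.003, -0.47], "rotation": [0, 0, 0]},
    {"dp": [0.008, -0.003, -0.47], "rotation": [0, 0, 0]},
  ],
)

```text
clock: 15.17
position: [0.5714, 0.0522, 0.1584]
ee_rot: [0.0, 0.78, 0.626, 0.0]
contact_force: [0.8, 0.8, 0.1]
width: 0.0857
```

send_rows(
  deltas=[
    {"dp": [0, 0, 0], "rotation": [0, 0, 0]},
    {"dp": [0, 0, 0], "rotation": [0, 0, 0]},
    {"dp": [0, 0, 0], "rotation": [0, 0, 0]},
    {"dp": [0, 0, 0], "rotation": [0, 0, 0]},
    {"dp": [0, 0, 0], "rotation": [0, 0, 0]},
    {"dp": [0, 0, 0], "rotation": [0, 0, 0]},
    {"dp": [0, 0, 0], "rotation": [0, 0, 0]},
    {"dp": [0, 0, 0], "rotation": [0, 0, 0]},
  ],
  fingers=1,
  grip_force=40,
)

```text
clock: 15.83
position: [0.5696, 0.0523, 0.1585]
ee_rot: [-0.001, 0.78, 0.626, -0.001]
contact_force: [-3.4, 1.3, 7.7]
width: 0.0375
```

```bash
python3 bear.py w14|head -1; python3 -c "
from g import *
s=monitor.get_state(); print(G(np.array([*s['position']])), s['contact_force'], s['moment'],s['qpos'])"
```

```text
15.8833 [0.56964233 0.05229377 0.1584842 ] [-0.00131428  0.7801141   0.62563503 -0.00103681] 0.037742067169470137
[[-0.01044161 -0.01984747  0.1584842 ]] [-3.90886835  1.86822152  6.75030963] [ 0.3254662   1.49877545 -0.03257687] [-3.04734747e-02  3.38353064e-01  1.65232350e+00  7.14620665e-04
  1.15419980e+00  1.88139789e-01]
```

View pics/w14.png

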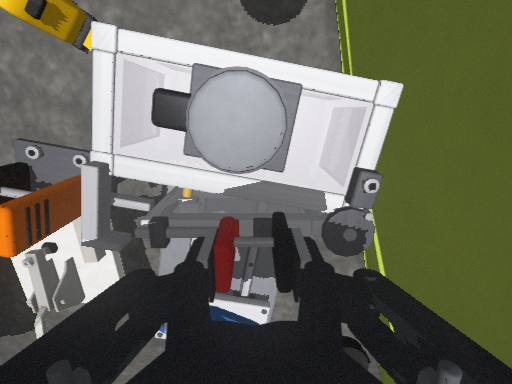

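The catch is fully squeezed: the gripper reads 37.5 mm, the same as on the frame catch. Next I'll work out the arc about the hinge, using the measured radius of 59 mm.

```bash
python3 - <<'E'
from g import *
h=np.array([0,-.078]); r=.0592
def P(f): return Wd(h+r*np.array([-np.sin(f),np.cos(f)]))
f0=.177
for f1 in (.627,1.077,1.56):
    n=5
    for k in range(1,n+1):
        f=f0+(f1-f0)*k/n; print(np.round((P(f)-P(f0))/.12,3), round((f-f0)/.5,3))
    print(P(f1)); f0=f1
E
```

```text
[-0.008 -0.044] 0.18
[-0.012 -0.088] 0.36
[-0.012 -0.132] 0.54
[-0.008 -0.176] 0.72
[ 0.   -0.22] 0.9
[0.56957465 0.02594222]
[ 0.012 -0.043] 0.18
[ 0.028 -0.084] 0.36
[ 0.047 -0.124] 0.54
[ 0.07  -0.162] 0.72
[ 0.096 -0.198] 0.9
[0.58109902 0.00217284]
[ 0.032 -0.036] 0.193
[ 0.066 -0.068] 0.386
[ 0.104 -0.097] 0.58
[ 0.145 -0.122] 0.773
[ 0.187 -0.143] 0.966
[ 0.60359238 -0.01502806]
```

send_rows(
  deltas=[
    {"dp": [-0.008, -0.044, 0], "rotation": [0, 0, 0.18]},
    {"dp": [-0.012, -0.088, 0], "rotation": [0, 0, 0.36]},
    {"dp": [-0.012, -0.132, 0], "rotation": [0, 0, 0.54]},
    {"dp": [-0.008, -0.176, 0], "rotation": [0, 0, 0.72]},
    {"dp": [0, -0.22, 0], "rotation": [0, 0, 0.9]},
    {"dp": [0, -0.22, 0], "rotation": [0, 0, 0.9]},
  ],
)

```text
clock: 16.38
position: [0.5697, 0.0255, 0.1585]
ee_rot: [-0.002, 0.62, 0.785, -0.001]
contact_force: [-4.1, 2.8, 6.5]
width: 0.0377
```

```bash
python3 bear.py w15|head -1; python3 -c "
from g import *
s=monitor.get_state(); print(G(np.array([*s['position']])), s['contact_force'], s['moment'],s['qpos'])"
```

```text
16.4333 [0.56967141 0.02566473 0.158479  ] [-1.49980246e-03  6.20540340e-01  7.84172719e-01 -7.64503526e-04] 0.03772457512002817
[[-0.0349515  -0.03025765  0.158479  ]] [-3.81170082  1.51096148  6.44938337] [-0.00461217  1.46939865  0.1542335 ] [-7.72299038e-02  3.35917290e-01  1.65618415e+00  4.43926033e-04
  1.15283354e+00 -3.09341713e-01]
```

View pics/w15.png

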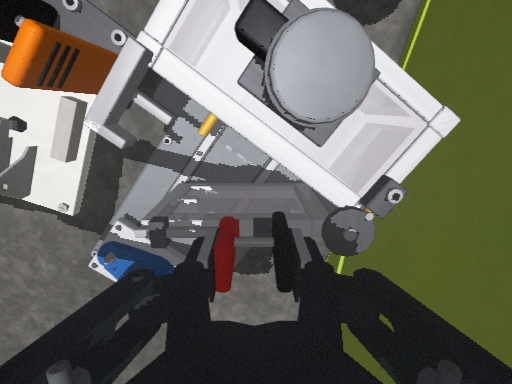

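The gate has cleared the lip and is following the gripper. It's now at about 36°, with the red tab still squeezed at (228,255). I'll continue the arc.

send_rows(
  deltas=[
    {"dp": [0.012, -0.043, 0], "rotation": [0, 0, 0.18]},
    {"dp": [0.028, -0.084, 0], "rotation": [0, 0, 0.36]},
    {"dp": [0.047, -0.124, 0], "rotation": [0, 0, 0.54]},
    {"dp": [0.07, -0.162, 0], "rotation": [0, 0, 0.72]},
    {"dp": [0.096, -0.198, 0], "rotation": [0, 0, 0.9]},
    {"dp": [0.096, -0.198, 0], "rotation": [0, 0, 0.9]},
  ],
)

```text
clock: 16.93
position: [0.5815, 0.0017, 0.1585]
ee_rot: [-0.002, 0.428, 0.904, -0.001]
contact_force: [-3.7, 3.2, 6.8]
width: 0.0374
```

send_rows(
  deltas=[
    {"dp": [0.032, -0.036, 0], "rotation": [0, 0, 0.193]},
    {"dp": [0.066, -0.068, 0], "rotation": [0, 0, 0.386]},
    {"dp": [0.104, -0.097, 0], "rotation": [0, 0, 0.58]},
    {"dp": [0.145, -0.122, 0], "rotation": [0, 0, 0.773]},
    {"dp": [0.187, -0.143, 0], "rotation": [0, 0, 0.966]},
    {"dp": [0.187, -0.143, 0], "rotation": [0, 0, 0.966]},
    {"dp": [0.187, -0.143, 0], "rotation": [0, 0, 0.966]},
    {"dp": [0.187, -0.143, 0], "rotation": [0, 0, 0.966]},
  ],
)

```text
clock: 17.6
position: [0.604, -0.0153, 0.1585]
ee_rot: [-0.001, 0.201, 0.98, -0.001]
contact_force: [-4.6, 2.8, 5.8]
width: 0.0375
```

```bash
python3 bear.py w16|head -1; python3 -c "
from g import *
s=monitor.get_state(); print(G(np.array([*s['position']])), s['contact_force'], s['moment'],s['qpos'],s['qd'])
p=eyes.get_image('top'); pickle.dump(p,open('t16.pkl','wb')); save('t16',cv2.resize(p['color'][130:280,110:390],None,fx=2.8,fy=2.8,interpolation=cv2.INTER_CUBIC))
p=eyes.get_image('scene'); save('s16',cv2.resize(p['color'][120:310,130:380],None,fx=3.1,fy=3.1,interpolation=cv2.INTER_CUBIC))"
```

```text
17.65 [ 0.60397168 -0.01524656  0.15850851] [-1.01970935e-03  2.00956518e-01  9.79599411e-01 -6.57425237e-04] 0.03725751681264275
[[-0.05924985 -0.07779535  0.15850851]] [-3.82189967  2.03073149  5.095119  ] [-0.75002392  0.98741776  0.22121989] [-1.39680146e-01  3.82505532e-01  1.58108625e+00 -1.28110490e-03
  1.18011891e+00 -1.30531853e+00] [ 6.87166272e-05 -2.61868818e-05  1.50003962e-03 -2.42480630e-03
 -2.06981163e-03  1.82540504e-06]
```

View pics/w16.png

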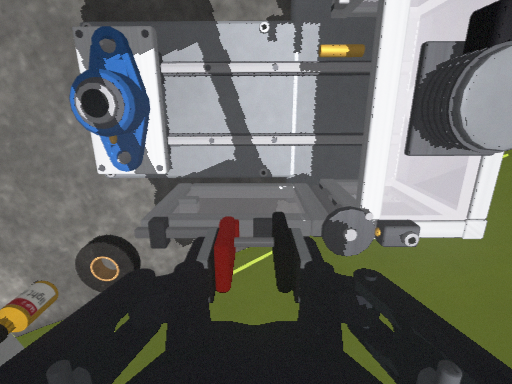

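View pics/t16.png

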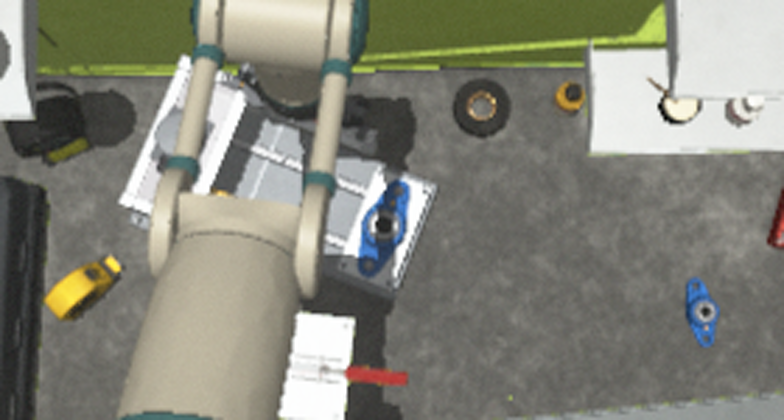

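View pics/s16.png

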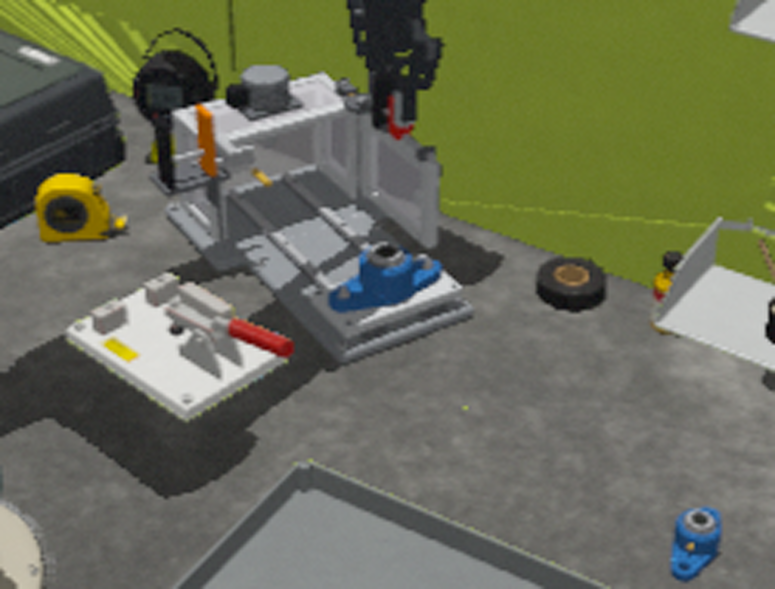

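Checking the bearing and the gate angle once more from these pictures, with no new shots.

```bash
python3 - <<'E'
from g import *
p=pickle.load(open('w16.pkl','rb')); W=world(p); H=W.shape; g=G(W.reshape(-1,3)).reshape(H); c=p['color'].astype(int)
b=(c[...,2]>c[...,0]+40)&(c[...,2]>70); b[:,160:]=0; b[180:]=0
Q=g[b]; Q=Q[~np.isnan(Q[:,0])]; F=Q[np.abs(Q[:,2]-.045)<.004]
print('flange z',np.median(F[:,2]),cv2.minAreaRect((F[:,:2]*1000).astype(np.float32)), np.linalg.lstsq(np.c_[F[:,:2],np.ones(len(F))],F[:,2],rcond=None)[0])
# gate top rail z~.122
m=(np.abs(g[...,2]-.119)<.006)&(g[...,0]<-.02)&(g[...,0]>-.14)&(g[...,1]<-.05)&(g[...,1]>-.11)
Q=g[m]; print(len(Q),cv2.fitLine((Q[:,:2]*1000).astype(np.float32),cv2.DIST_HUBER,0,.01,.01).ravel(), Q.min(0),Q.max(0))
for a,z in (('red',0),('black',0)): pass
m=(g[...,2]>.164)&(g[...,2]<.175)&(g[...,0]<0)&(g[...,0]>-.12)&(c[...,0]>c[...,1]+40); Q=g[m]; print(cv2.minAreaRect((Q[:,:2]*1000).astype(np.float32)))
E
```

```text
flange z 0.04482066105434242 ((-171.63812255859375, 0.3730506896972656), (43.06037902832031, 116.15739440917969), 0.35672301054000854) [-0.00646878 -0.00073395  0.04367774]
1733 [ 9.9970466e-01 -2.4303108e-02 -7.5707024e+01 -7.3547691e+01] [-0.13274324 -0.08659728  0.11301932] [-0.02009894 -0.06596991  0.12499865]
((-74.47821807861328, -77.87665557861328), (7.721253871917725, 26.51163673400879), 0.9124717116355896)
```

The gate is at about 1.56 rad and at rest. The bearing lies level, with its flange top at 44.8 mm, and the bystanders haven't moved. Handing in.

```bash
python3 -c "
from h import *
print(manip.sign_off())"
```

```text
the job is handed in; nothing more can be done
None
```

I did the whole job and handed it in at about 18 s of the 64 s allowed. No verdict was reported, so the results below are my own measurements.

- **Bearing:** I picked the 116 mm flanged bearing, not the 76 mm look-alike, lowered it over both pins and let go while the gate was shut. Both pins showed through its holes afterwards. Its flange top measured 44.8–45.4 mm (45 expected) and its axis was within about 0.4° of the pins.
- **Catches and gate:** Squeezing the orange catch sprang the gate ajar to about 10°. I then squeezed the red catch fully and swung the gate past its detent. At hand-in the gripper was still holding it at rest at about 1.55–1.57 rad, with 40 N set as grip.
- **Bystanders:** The tape roll, oil bottle and tape measure looked unmoved in the last pictures.
- **One disagreement:** The last wrist picture put the flange centre about 3 mm off the seat towards the gate. I put that down to the part of the flange the camera could not see, because the view straight after release put it within about 1 mm and the pins allow only about 1 mm of play.

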